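# Lighten the polishing arm and hold it up for inspection

## Task

The stone is ready for its last light polish: take the two upper of the three brass weights off the post of the polishing arm and lay them flat, side by side, in the wooden tray, leaving the lowest weight on the post. Then lift the arm by its cross handle until its pointer stands at the red marker on the scale, and finish while still holding it there, so that the facet can be looked at: do not let go at the end. Do not let the arm drop or shift the marker, keep everything clear of the copper lap, and leave the other things on the bench where they are.

Things in the scene. Friction and masses are not known exactly. Their poses are not given: they have to be found in the camera images.
- machine: Fixed gem-polishing machine: round grey splash bowl (outside diameter 264, rim 50 above the bench) with a copper lap in it, and beside it a steel mast (125 high, its scale and marker up to 175) that carries the hinged polishing arm. Origin on the bench under the bowl's centre, z up. In this frame the hinge is at x -60, y +155, z 105; the lowered arm runs from there along -y, across the bowl.
- lap: The polishing lap in the bowl, fixed: grey disc of diameter 216 with a copper disc of diameter 160 on it, top face 40 above the bench, and a dark spindle nut at its centre reaching 70 above the bench. Nothing may touch it. Origin on the bench top under its centre.
- overarm (a joint): Angle in rad of the polishing arm about its horizontal hinge: 0 = lowered, on its stop, the stone just on the lap; grows as the outer end is raised, up to 1.1. Nothing else holds it up: it falls back if let go. It weighs about 0.63 kg; with one weight left on, 3.5 to 5.5 N upward at the handle carries it.
- hinge (a point): Point on the hinge axis at mid width of the arm, 105 above the bench. Its frame swings with the arm: x along the hinge axis, -y from hinge to handle, z square to the arm. The arm is a bar 22 wide and 20 high centred on that line; 168 from the hinge sits a dark head with a brass gear (diameter 50), reaching 45 above the line, and a thin dop with a blue stone below.
- handle: Cross handle at the arm's outer end, swinging with it: round bar 150 long parallel to the hinge axis (its own x), level at every arm angle, with black rubber sleeves of diameter 18 from 20 to 75 on either side of the middle. Origin at the middle, on the bar's axis, 235 from the hinge axis and at hinge height when lowered; frame parallel to hinge.
- pointer_tip (a point): Tip of the black pointer on the arm, 81 from the hinge axis, 29 to the +x side of the arm's centre line, on the line from hinge to handle. Frame parallel to that of hinge.
- marker (a joint): Angle in rad at which the red marker stands on the white scale plate, measured as for overarm: the arm is at the mark when overarm equals marker. It stays where it is, by friction, unless pushed.
- marker_tip (a point): Point in the head of the red marker, 86 from the hinge axis, 35 to the +x side of the arm's centre line, beside the white scale plate (radius 72) at the hinge. Its -y axis points from the hinge towards the mark.
- post_seat (a point): Centre of the seat for weights on top of the arm, at the foot of the weight post, 112 from the hinge axis and 14 above the arm's centre line. The post is of diameter 10 and reaches 64 above the seat, square to the arm. Frame parallel to that of hinge.
- weight_a: Brass disc weight, diameter 40, 20 thick, central hole of diameter 15, about 0.18 kg; at the start the lowest of the three stacked loose on the post. Origin at the centre of its underside, z along the hole. The three are alike; this one stays on the post.
- weight_b: Same kind of brass weight; at the start the middle one of the stack, its underside 20 above the seat.
- weight_c: Same kind of brass weight; at the start the top one of the stack, its underside 40 above the seat.
- tray_in (a point): Centre of the inner floor of the wooden weight tray, fixed on the bench. Inner floor 120 along its x by 160 along its y, 5 above the bench; walls 5 thick, rim 20 above the bench. z up.
- loupe: Folding steel loupe lying on the bench, 50 by 26, 20 high. Leave alone. Origin under the lens.
- wrench: Flat steel spanner about 150 long lying along its x on the bench. Leave alone. Origin on its underside.
- dop_block: Wooden block 60 by 120 by 28 with four brass dops and coloured stones standing in it, 74 high in all. Leave alone. Origin at the centre of its underside.
- bottle: White bottle with red cap, diameter 52, 130 high, standing. Leave alone. Origin at the centre of its underside.
Mind the look-alikes: they are no part of the job. What is shaped like the weight_c but green is not meant.

How it is judged:
By the outcome, as a careful person would: the job done as asked, in the order asked, and still so for the second after the job is handed in, while the arm keeps its last pose, push and grip.
It also fails if it takes over 72 s, if anything falls off the work surface, if the arm or the gripper's body presses on something with over 40 N, if the wrist force passes 120 N, or if a joint passes its speed limit or range.

## Robot

A 6-joint arm with a two-finger parallel gripper is mounted at the origin on the work surface. World frame = base frame: x ahead of the robot, y to its left, z up, the work surface at z = 0. Lengths are in mm, angles in rad, forces in N, time in s.
With the tool pointing down it reaches from about 350 to 775 mm from the base axis. Payload 7.3 kg.
Tool frame: the origin (TCP) lies between the finger pads; the fingertips stand 25 mm ahead of it and the grasp point (between the pads) lies 6 mm ahead of it; z points along the fingers, y is the direction in which the jaws open and shut (so a half turn about z gives the same grasp; the last joint's range is limited). The gripper opens to 92 mm and grips with 3 to 60 N. Pads are 19 mm wide; open, the fingers measure 130 mm over their backs; the gripper's body (75 mm by 190 mm) begins 47 mm behind the grasp point.
Start: joints at [1.192, 0.342, 1.524, -0, 1.275, -0.146], TCP at [121.102, 510.859, 251.741] pointing down, gripper open.
Joint ranges: [-2.53, 2.53], [-0.77, 2.02], [0.04, 2.7], [-1, 4.14], [0.28, 2.66], [-3.11, 3.11]. Speed limits (rad/s): [2.57, 2.57, 3.14, 3.14, 3.14, 3.14].

## Interface

Orientations are given as [roll, pitch, yaw] about the fixed x, y, z axes, in that order (R = Rz(yaw) Ry(pitch) Rx(roll)).
In Python, from plant import get_obs, capture, calibration, close_job gives the robot as it stands. The module is installed in compiled form; this text tells all that it offers.
- The arm moves only by the shell command python3 -m jog 'ROWS'. ROWS is JSON, one flat list of numbers, 5 for each row, row after row: the closure, from 0 (fully open) to 1 (shut), then the shift along the tool's x, y, z in mm, then the turn about the tool's z in degrees. In form: [fingers, tx, ty, tz, yaw, fingers, tx, ty, tz, yaw, ...]. A call has 1 to 5 rows; each row shifts and turns the pose as measured when the row begins, along the tool's axes as they then stand; what a row does not reach is not made up. A row lasts 1/10 s, in which the tool goes at most 50 mm and 8.59 degrees, less where a joint would pass 70% of its speed; a pose out of reach is approached as far as the arm can. A call is refused whole if a number of a shift passes 50 or a number of a turn 8.59, either way. A call with a gripper value outside its range is refused whole. The fingers move at their own pace and stop on an object; the grip force is fixed at half the most. Time passes only in rows, so rows that do not move let the fingers close. It gives the time, the measured TCP pose, the force and the opening at its end, in the units of the state.
- get_obs(): the state, without advancing time (a new reading comes with each control period).
- capture(name): name is "side" or "top" or "wrist"; returns (picture, depth): 420x560x3 uint8, red, green, blue; 420x560 float32, mm along the optical axis (not along the pixel's ray), 0 where there is no reading.
- calibration(name): a dict with "fovy" (degrees; the focal length in pixels is half the picture's height over the tangent of half this angle, whatever the lens; pixels are square), "cx", "cy" (the principal point, pixels), "R" (3x3) and "t" (3): a world point X has camera coordinates R X + t. Camera axes: x right, y down, z forward; pixel columns grow to the right and rows downward; lengths in mm; the calibration is good to about 2 mm. A picture is of the moment at which its call begins: read the wrist's pose just before it. calibration takes no time and is no camera call; for the wrist camera it gives the pose at the moment of the call.
- close_job(): hands the job in, once; it reports no verdict.
The state is a dict: "time": time; "joint_positions": joint angles; "dq": joint speeds; "tau": joint torques, N m; "tool_pos": TCP position; "tcp_rot": TCP orientation; "contact_force": force on the tool from outside, world axes, zero at the start; "moment": the same for the moment, N m; "grip_width": finger opening in mm.
Only numpy, scipy, OpenCV 4.12 (cv2) and the standard library are available. Lean on these libraries where they do the work, as an engineer would, in place of code of your own. Each camera call takes 0.05 s, during which the arm holds its last target.

## Working session

There is one attempt and no reset: what is moved stays moved. The work goes in short steps, Python scripts to look and compute and a shell command to move; the robot and the scene stay as the last step left them, time stands still between calls to the robot, and variables do not carry over. Pictures are saved under pics/ and viewed, and the job is handed in when it is done.

```bash
mkdir -p pics; cat > h.py <<'E'
import numpy as np, cv2
from plant import get_obs, capture, calibration
def cam(n):
    c=calibration(n); f=210/np.tan(np.radians(c['fovy'])/2)
    return f,c['cx'],c['cy'],np.array(c['R']),np.array(c['t'])
def shot(n,fn):
    k=cam(n); im,d=capture(n); cv2.imwrite('pics/'+fn+'.png',im[:,:,::-1]); np.savez('pics/'+fn,im=im,d=d,f=k[0],cx=k[1],cy=k[2],R=k[3],t=k[4]); return k,im,d
def load(fn):
    z=np.load('pics/'+fn+'.npz'); return (float(z['f']),float(z['cx']),float(z['cy']),z['R'],z['t']),z['im'],z['d']
def ray(k,u,v):
    f,cx,cy,R,t=k; return -R.T@t, R.T@np.array([(u-cx)/f,(v-cy)/f,1.])
def onz(k,u,v,z):
    o,d=ray(k,u,v); return o+d*(z-o[2])/d[2]
def dep(k,d,u,v):
    o,r=ray(k,u,v); return o+r*d[int(round(v)),int(round(u))]
def proj(k,X):
    f,cx,cy,R,t=k; p=R@np.asarray(X,float)+t; return np.array([cx+f*p[0]/p[2],cy+f*p[1]/p[2]])
E
python3 - <<'E'
from h import *
o=get_obs(); print({k:np.round(v,3) for k,v in o.items()})
for n in ['side','top','wrist']:
    k,im,d=shot(n,n+'0'); print(n,k[0],k[1],k[2],-k[3].T@k[4], (d==0).mean())
E
```

```text
{'time': np.float64(0.0), 'joint_positions': array([ 1.192,  0.343,  1.525, -0.   ,  1.275, -0.146]), 'dq': array([ 0.002,  0.001, -0.   ,  0.   ,  0.001, -0.001]), 'tau': array([ 2.0000e-03, -4.3124e+01, -2.4422e+01,  7.2000e-02,  5.6000e-02,
       -0.0000e+00]), 'tool_pos': array([120.954, 510.499, 251.022]), 'tcp_rot': array([-3.14 , -0.   ,  2.909]), 'contact_force': array([-0.124, -0.211,  0.206]), 'moment': array([ 0.01 ,  0.003, -0.007]), 'grip_width': np.float64(92.36)}
side 464.19302779316337 283.8745567800539 216.308534301328 [  51.08634103 -578.49443097  872.9429557 ] 0.0038477891156462585
top 546.4673040193342 276.23948393233695 207.11677691714573 [ 459.13343661   26.53827964 1710.49705195] 0.004013605442176871
wrist 351.8240730224859 276.55568676538127 210.92635208069322 [ 39.61642427 529.84576067 383.51256022] 0.0041964285714285714
```

View pics/side0.png

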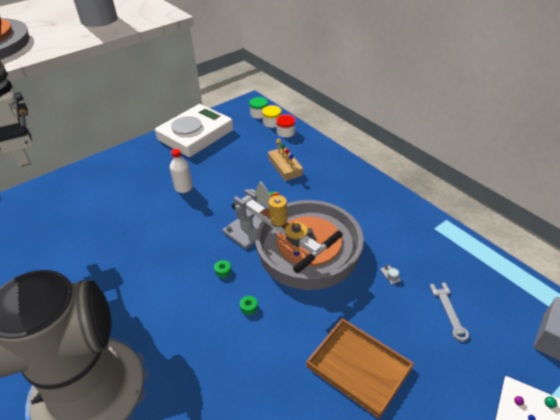

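View pics/top0.png

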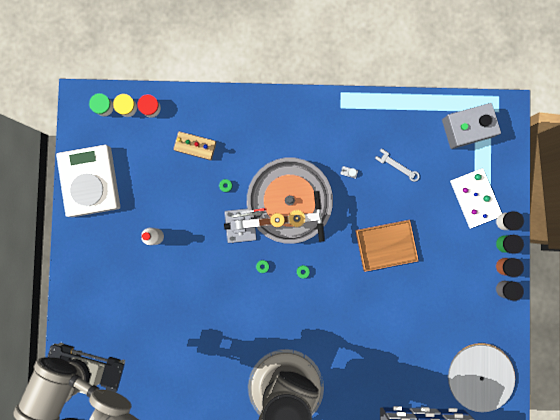

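View pics/wrist0.png

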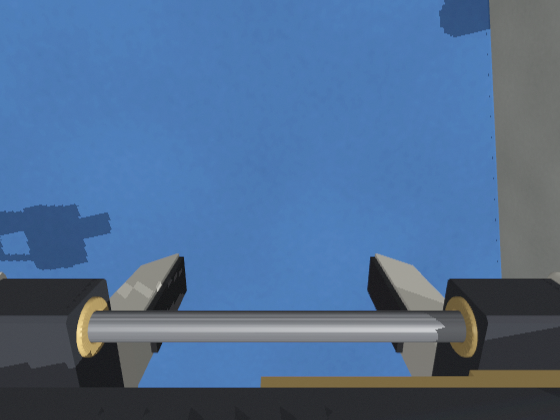

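The top view shows the bowl at about (290,200), the arm with the brass stack at about (278,219), the handle at about (320,215) and the tray at about (388,246). The green rings at (225,185), (262,266) and (303,271) are look-alikes. I'll enlarge both views next.

```bash
python3 - <<'E'
from h import *
k,im,d=load('top0')
c=im[145:280,210:430]; cv2.imwrite('pics/t0c.png',cv2.resize(c[:,:,::-1],None,fx=3.6,fy=3.6,interpolation=cv2.INTER_CUBIC))
k,im,d=load('side0')
c=im[170:300,210:380]; cv2.imwrite('pics/s0c.png',cv2.resize(c[:,:,::-1],None,fx=4.5,fy=4.5,interpolation=cv2.INTER_CUBIC))
E
```

```text
(no output)
```

View pics/t0c.png

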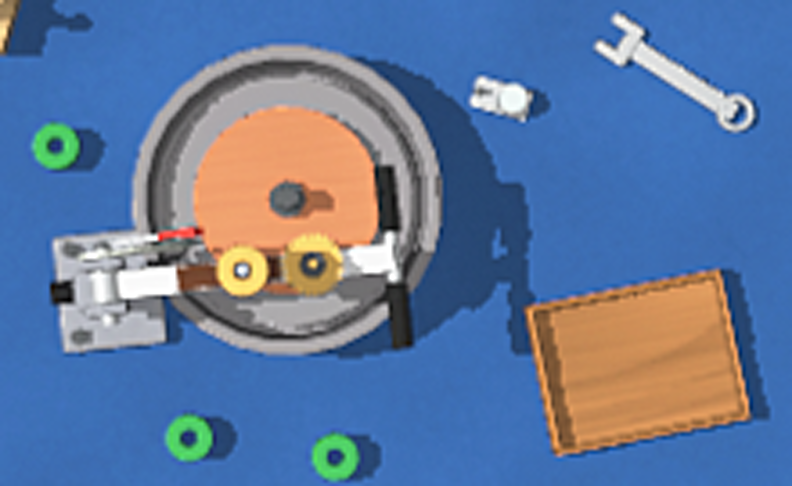

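View pics/s0c.png

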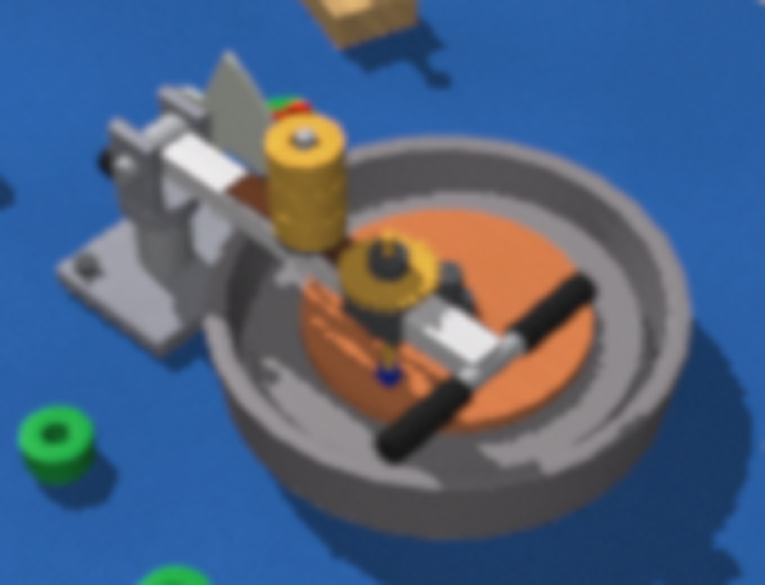

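```bash
cat > m0.py <<'E'
from h import *
def pts(fn):
    k,im,d=load(fn); v,u=np.mgrid[0:420,0:560]
    f,cx,cy,R,t=k
    P=np.stack([(u-cx)/f*d,(v-cy)/f*d,d],-1); W=(P-t)@R
    return k,im,d,W
if __name__=='__main__':
    for n in ['top0','side0']:
        k,im,d,W=pts(n)
        hsv=cv2.cvtColor(im,cv2.COLOR_RGB2HSV); H,S,V=cv2.split(hsv)
        ok=d>0
        box=(W[...,0]>250)&(W[...,0]<700)&(W[...,1]>-450)&(W[...,1]<250)&ok
        # plane check
        b=box&(H>100)&(H<118)&(S>150); print(n,'bench z',np.median(W[b][:,2]))
        top=box&(W[...,2]>170)&(W[...,2]<190)&(H>15)&(H<32)&(S>90)
        ys,xs=np.where(top); print('stack top',top.sum(),xs.mean(),ys.mean(),W[top].mean(0),np.median(W[top][:,2]),onz(k,(xs.min()+xs.max())/2,(ys.min()+ys.max())/2,179))
        gear=box&(W[...,2]>125)&(W[...,2]<160)&(H>15)&(H<32)&(S>90)
        ys,xs=np.where(gear); print('yellow mid',gear.sum(),xs.mean(),ys.mean(),W[gear].mean(0))
        cop=box&(W[...,2]>30)&(W[...,2]<50)&(H<15)&(S>110)
        print('copper',cop.sum(),W[cop].mean(0),W[cop].min(0),W[cop].max(0))
        rim=box&(W[...,2]>44)&(W[...,2]<56)&(S<60)
        print('rim',W[rim].min(0),W[rim].max(0))
        sl=box&(W[...,2]>95)&(W[...,2]<125)&(V<60)
        print('sleeves',sl.sum(),W[sl].min(0),W[sl].max(0))
        r=cv2.minAreaRect(W[sl][:,:2].astype(np.float32)); print(r)
        red=box&((H<6)|(H>174))&(S>170)&(V>120)&(W[...,2]>80)
        print('red',red.sum(),W[red].mean(0),W[red].min(0),W[red].max(0))
E
python3 m0.py
```

```text
top0 bench z -0.9188848503756399
stack top 126 277.23809523809524 219.81746031746033 [509.64268501  38.9050757  177.97672203] 177.95325569786502 [510.51100343  38.18796533 179.        ]
yellow mid 94 296.4148936170213 218.74468085106383 [515.7587663  -16.08943474 129.81998717]
copper 1570 [588.87725353   6.27966074  39.47642007] [ 443.88326426 -215.30696383   30.17871475] [654.08289689 106.31996927  49.83191283]
rim [ 446.91338047 -125.58877305   44.01889652] [699.84218235 134.21050668  55.96525892]
sleeves 196 [453.12990454 -98.88197406 101.41807387] [599.58220994 133.29322448 121.91024141]
((511.55047607421875, 22.982894897460938), (146.42124938964844, 227.40280151367188), 8.103800773620605)
red 12 [538.40778763  91.73678531 146.96460404] [534.40860886  74.7774618  132.74696235] [540.34334906 107.19424637 155.88642721]
side0 bench z 0.16985370898804808
stack top 192 276.84375 202.60416666666666 [505.436938    35.50481425 177.74372915] 178.44655658934573 [504.02921243  33.0817918  179.        ]
yellow mid 387 287.0801033591731 223.48062015503876 [507.29251592   2.78107163 136.12721637]
copper 1354 [574.35706412  -5.95141859  39.80853653] [493.22847962 -76.99733289  30.10011051] [657.55116304  82.67741181  46.21916682]
rim [ 442.15000601 -127.7778927    44.00332362] [699.93207129 154.63569436  55.73473779]
sleeves 297 [ 449.25196437 -102.52716914   96.75604369] [597.75120937 164.01160714 116.53415604]
((471.7478332519531, 8.851104736328125), (140.26548767089844, 276.8609924316406), 27.831462860107422)m0.py:27: RuntimeWarning: Mean of empty slice.
  print('red',red.sum(),W[red].mean(0),W[red].min(0),W[red].max(0))
  ret = um.true_divide(
Traceback (most recent call last):
  File "m0.py", line 27, in <module>
    print('red',red.sum(),W[red].mean(0),W[red].min(0),W[red].max(0))
                                         ~~~~~~~~~~^^^
ValueError: zero-size array to reduction operation minimum which has no identity
```

```bash
cat > go.py <<'E'
# prints the shift in tool axes to a world target: python3 go.py x y z yaw [n]
import sys; from h import *
o=get_obs(); p=np.array(o['tool_pos']); r=o['tcp_rot']; y0=r[2]
a=list(map(float,sys.argv[1:5])); n=int(sys.argv[5]) if len(sys.argv)>5 else 1
D=np.array(a[:3])-p; dy=(a[3]-y0+np.pi)%(2*np.pi)-np.pi; 
print('now',np.round(p,1),np.round(r,4),'F',np.round(o['contact_force'],1),'w',round(float(o['grip_width']),1),'t',round(float(o['time']),2))
for i in range(n):
    y=y0+dy*i/n; d=D/n
    print([round(float(q),1) for q in (d[0]*np.cos(y)+d[1]*np.sin(y), d[0]*np.sin(y)-d[1]*np.cos(y), -d[2], -np.degrees(dy)/n)])
E
python3 go.py 505 -20 330 1.671 16; python3 - <<'E'
from h import *
k,im,d=load('wrist0'); print('axis',k[3][2])
E
```

```text
now [121.  510.6 251.2] [-3.1404e+00 -2.0000e-04  2.9088e+00] F [-0.3  0.2  0.2] w 91.7 t 0.15
[-31.0, -26.7, -4.9, 4.4]
[-33.0, -24.3, -4.9, 4.4]
[-34.8, -21.6, -4.9, 4.4]
[-36.3, -18.9, -4.9, 4.4]
[-37.7, -16.0, -4.9, 4.4]
[-38.8, -13.1, -4.9, 4.4]
[-39.7, -10.0, -4.9, 4.4]
[-40.3, -6.9, -4.9, 4.4]
[-40.8, -3.8, -4.9, 4.4]
[-40.9, -0.6, -4.9, 4.4]
[-40.9, 2.5, -4.9, 4.4]
[-40.5, 5.7, -4.9, 4.4]
[-40.0, 8.8, -4.9, 4.4]
[-39.2, 11.9, -4.9, 4.4]
[-38.1, 14.9, -4.9, 4.4]
[-36.9, 17.8, -4.9, 4.4]
axis [ 0.29905072 -0.07318813 -0.95142638]
```

```bash
python3 -m jog '[0,-31,-27,-5,4.4, 0,-33,-24,-5,4.4, 0,-35,-22,-5,4.4, 0,-36,-19,-5,4.4, 0,-38,-16,-5,4.4]'; python3 go.py 505 -20 330 1.671 11
```

```text
time: 0.65
tool_pos: [241.2, 341.1, 274.3]
tcp_rot: [-3.137, -0.0, 2.52]
contact_force: [0.6, -0.2, 0.1]
grip_width: 91.6
now [241.2 341.1 274.3] [-3.1366e+00 -2.0000e-04  2.5197e+00] F [ 0.6 -0.2  0.1] w 91.6 t 0.65
[-38.6, -12.7, -5.1, 4.4]
[-39.5, -9.7, -5.1, 4.4]
[-40.1, -6.6, -5.1, 4.4]
[-40.5, -3.5, -5.1, 4.4]
[-40.7, -0.4, -5.1, 4.4]
[-40.6, 2.8, -5.1, 4.4]
[-40.2, 5.9, -5.1, 4.4]
[-39.7, 9.0, -5.1, 4.4]
[-38.8, 12.0, -5.1, 4.4]
[-37.8, 14.9, -5.1, 4.4]
[-36.5, 17.8, -5.1, 4.4]
```

```bash
python3 -m jog '[0,-39,-13,-5,4.4, 0,-40,-10,-5,4.4, 0,-40,-7,-5,4.4, 0,-41,-4,-5,4.4, 0,-41,0,-5,4.4]'; python3 -m jog '[0,-41,3,-5,4.4, 0,-40,6,-5,4.4, 0,-40,9,-5,4.4, 0,-39,12,-5,4.4, 0,-38,15,-5,4.4]'; python3 go.py 505 -20 330 1.671 1
```

```text
time: 1.15
tool_pos: [363.3, 166.7, 300.5]
tcp_rot: [-3.137, 0.002, 2.12]
contact_force: [0.7, 0.3, 0.1]
grip_width: 91.7
time: 1.65
tool_pos: [483.8, -8.6, 326.4]
tcp_rot: [-3.138, 0.002, 1.719]
contact_force: [-0.4, 1.2, 0.7]
grip_width: 91.7
now [483.8  -8.6 326.4] [-3.1378e+00  2.4000e-03  1.7186e+00] F [-0.4  1.2  0.7] w 91.7 t 1.65
[-14.4, 19.3, -3.6, 2.7]
```

```bash
python3 -m jog '[0,-14,19,-4,2.7,0,0,0,0,0]'; python3 - <<'E'
from h import *
o=get_obs(); print(o['tool_pos'],o['tcp_rot'])
shot('wrist','w1')
E
```

```text
time: 1.85
tool_pos: [507.2, -24.8, 329.8]
tcp_rot: [-3.138, 0.004, 1.662]
contact_force: [-0.3, 0.3, 0.7]
grip_width: 91.9
[507.22187429 -24.82921704 329.79774653] [-3.13773087  0.00365927  1.66173412]
```

View pics/w1.png

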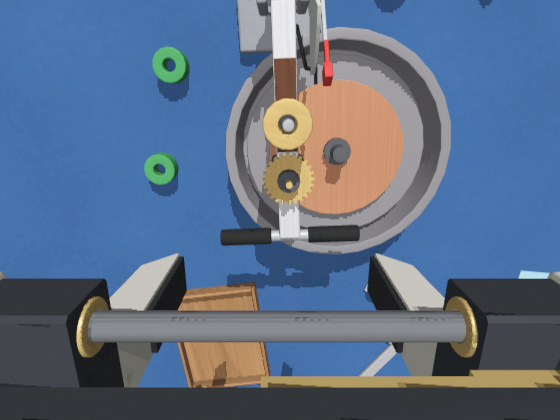

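The wrist view shows the stack top at (288,125) with the gear below it at (288,180). The handle runs from (221,237) to (358,233), the red marker head is at (328,72), and the tray is lower left at about (225,335). The green rings at (170,65) and (160,168) lie on the bench and are look-alikes, so the brass weight on the post is the one to take.

```bash
cat > m1.py <<'E'
from h import *; from m0 import pts
k,im,d,W=pts('w1')
hsv=cv2.cvtColor(im,cv2.COLOR_RGB2HSV); H,S,V=cv2.split(hsv)
roi=np.zeros((420,560),bool); roi[0:250,150:500]=1
ye=roi&(H>15)&(H<32)&(S>100)
m=(ye&(W[...,2]>165)).astype(np.uint8)
c=max(cv2.findContours(m,0,2)[0],key=cv2.contourArea); (u,v),r=cv2.minEnclosingCircle(c); print('c px',u,v,r,'z',np.median(W[m>0][:,2]),onz(k,u,v,179))
wh=(roi&(W[...,2]>178)&(S<60)); ys,xs=np.where(wh); print('post?',xs.mean(),ys.mean(),onz(k,xs.mean(),ys.mean(),183))
# bowl rim: outer circle
g=((H<100)|(H>125)|(S<100)).astype(np.uint8); 
# sleeves
s=(roi&(V<50)); s[:215]=0; s[250:]=0
n,l,st,ce=cv2.connectedComponentsWithStats(s.astype(np.uint8))
E_=[]
for i in range(1,n):
    if st[i][4]>100:
        ys,xs=np.where(l==i); rr=cv2.minAreaRect(np.stack([xs,ys],1).astype(np.float32)); print('sleeve',rr,st[i],'zmed',np.median(W[l==i][:,2]),onz(k,*rr[0],105)); E_.append(onz(k,*rr[0],105))
mid=sum(E_)/2; ax=E_[1]-E_[0]; ax*=np.sign(ax[0]); print('handle mid',mid,'yaw',np.arctan2(ax[1],ax[0]),np.linalg.norm(ax),'(95)')
# copper
cp=roi&(H<15)&(S>90)&(W[...,2]>33)&(W[...,2]<45)
c=max(cv2.findContours(cp.astype(np.uint8),0,2)[0],key=cv2.contourArea); 
P=np.array([onz(k,*q[0],40)[:2] for q in c],np.float32); print('copper',cv2.minEnclosingCircle(P))
red=roi&((H<6)|(H>174))&(S>170)&(V>100); ys,xs=np.where(red); print('red',red.sum(),xs.min(),xs.max(),ys.min(),ys.max()); print(np.percentile(W[red],[5,50,95],axis=0))
E
python3 m1.py
python3 - <<'E'
from h import *
k,im,d=load('w1')
c=im[0:110,220:380]; cv2.imwrite('pics/w1c.png',cv2.resize(c[:,:,::-1],None,fx=5,fy=5,interpolation=cv2.INTER_CUBIC))
E
```

```text
c px 287.0 123.0 25.710020065307617 z 178.14440668015519 [509.12120554  39.18798712 179.        ]
post? 306.3191489361702 128.91063829787234 [524.34445438  36.39336496 183.        ]
sleeve ((333.5, 238.5), (5.0, 49.0), 90.0) [309 236  50   6 189] zmed 112.12663393484857 [574.32656227 -83.88979689 105.        ]
sleeve ((246.0030059814453, 241.645751953125), (4.290735721588135, 48.09373092651367), 88.80650329589844) [222 239  49   6 179] zmed 112.13346808178127 [479.09702592 -96.46013008 105.        ]
handle mid [526.71179409 -90.17496348 105.        ] yaw 0.13124161546885826 96.05559780078333 (95)
copper ((574.5824584960938, 3.1976397037506104), 79.27247619628906)
red 115 323 332 42 85
[[535.2662257   71.58200694 137.28843061]
 [538.03097656  76.08012896 150.56267655]
 [542.35255834 101.23700529 156.43458283]]
```

View pics/w1c.png

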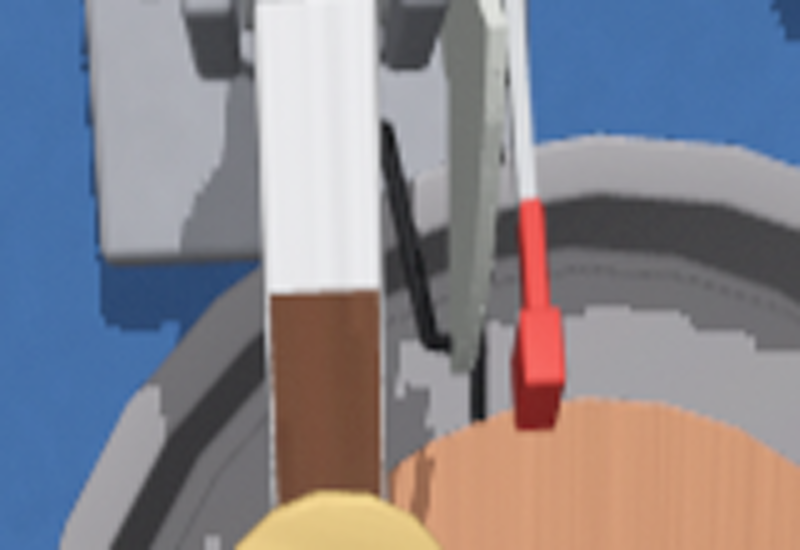

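```bash
python3 - <<'E'
from h import *; from m0 import pts
k,im,d,W=pts('w1')
V=im.max(2).astype(int); s=(V<75)&(W[...,2]>95)&(W[...,2]<125); s[:215]=0; s[255:]=0
n,l,st,ce=cv2.connectedComponentsWithStats(s.astype(np.uint8))
E_=[]
for i in range(1,n):
    if st[i][4]>100:
        p=W[l==i]; m=p.mean(0); print(st[i],m, p[:,2].max()); E_.append(p)
A=np.concatenate(E_)[:,:2]; mid=(E_[0].mean(0)+E_[1].mean(0))/2
vx,vy,x0,y0=cv2.fitLine(A.astype(np.float32),2,0,.01,.01).ravel(); print(mid,np.arctan2(vy,vx))
E
python3 go.py 509.5 39.2 250 1.68 3
```

```text
[308 225  52  17 763] [572.30004951 -75.57992144 111.15007142] 115.58322548409997
[221 228  51  17 761] [479.09050771 -87.52325695 111.16285985] 114.7460736140759
[525.69527861 -81.55158919 111.15646564] 0.12774764
now [506.  -24.  329.5] [-3.1363  0.0032  1.6637] F [-0.2 -0.9  1. ] w 91.9 t 1.9
[20.9, 3.1, 26.5, -0.3]
[20.9, 3.2, 26.5, -0.3]
[20.8, 3.3, 26.5, -0.3]
```

```bash
python3 -m jog '[0,21,2,27,-0.7,0,21,3,27,-0.7,0,21,4,26,-0.7,0,0,0,0,0]'; python3 - <<'E'
from h import *
o=get_obs(); print(o['tool_pos'],o['tcp_rot'])
shot('wrist','w2')
E
```

```text
time: 2.3
tool_pos: [504.2, 43.2, 246.6]
tcp_rot: [-3.135, 0.003, 1.706]
contact_force: [0.1, -0.1, 0.4]
grip_width: 92.1
[504.2022275   43.19646868 246.64590619] [-3.13467982e+00  2.61090003e-03  1.70639141e+00]
```

View pics/w2.png

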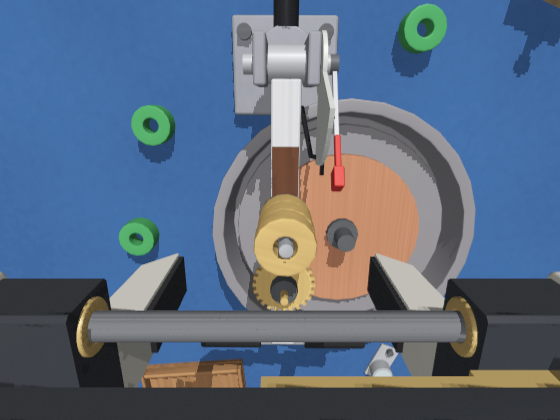

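The stack top is at (285,245) with the steel post tip in its middle, between the fingers. The marker head is at (339,176) and the pointer tip at (321,170).

```bash
python3 - <<'E'
from h import *; from m0 import pts
k,im,d,W=pts('w2')
H,S,V=cv2.split(cv2.cvtColor(im,cv2.COLOR_RGB2HSV))
m=((W[...,2]>175.5)&(W[...,2]<182)&(H>15)&(H<32)&(S>60)).astype(np.uint8)
m[:,:240]=0; m[:,330:]=0; m[290:]=0
c=max(cv2.findContours(m,0,2)[0],key=cv2.contourArea); (u,v),r=cv2.minEnclosingCircle(c); P=onz(k,u,v,179);print('top',u,v,r, 'R mm',r/k[0]*np.median(d[m>0]),np.median(W[m>0][:,2]),P)
w=(W[...,2]>180.5); w[:,:260]=0; w[:,310:]=0; w[:230]=0; w[260:]=0; w&=(m==0)
ys,xs=np.where(w); print('post',len(xs),xs.mean(),ys.mean(),onz(k,xs.mean(),ys.mean(),183), W[w].mean(0))
a=get_obs()
print(P)
E
python3 go.py 509.5 38.8 216 1.698 1
```

```text
top 284.758056640625 245.5 31.437480926513672 R mm 19.477943 178.20492895964605 [509.42339373  40.03518814 179.        ]
post 182 285.38461538461536 249.35714285714286 [509.85507375  39.30213211 183.        ] [509.22731318  43.04533391 191.79959871]
[509.42339373  40.03518814 179.        ]
now [505.2  42.2 248.6] [-3.1376  0.0039  1.7058] F [ 0.6 -0.5 -1.1] w 91.8 t 2.35
[-3.9, 3.8, 32.6, 0.4]
```

```bash
python3 -m jog '[0,-3,4,16,0.4,0,0,0,16,0,0,0,0,0,0]';python3 go.py 509.6 39.4 187 1.698 1
```

```text
time: 2.65
tool_pos: [509.9, 39.3, 220.3]
tcp_rot: [3.14, 0.006, 1.702]
contact_force: [-0.2, 0.6, 0.1]
grip_width: 91.5
now [509.9  39.3 220.3] [3.1396 0.0063 1.7022] F [-0.2  0.6  0.1] w 91.5 t 2.65
[0.1, -0.3, 33.3, 0.2]
```

```bash
python3 -m jog '[0,0,0,17,0.2,0,0,0,16,0,0,0,0,0,0]';python3 go.py 509.6 39.4 187 1.698 1; python3 - <<'E'
from h import *
k,im,d=shot('side','s1')
c=im[130:300,200:390]; cv2.imwrite('pics/s1c.png',cv2.resize(c[:,:,::-1],None,fx=4,fy=4,interpolation=cv2.INTER_CUBIC))
E
```

```text
time: 2.95
tool_pos: [511.7, 37.8, 192.2]
tcp_rot: [3.132, 0.009, 1.699]
contact_force: [-0.8, -0.2, 0.5]
grip_width: 92.0
now [511.7  37.8 192.2] [3.1317 0.0085 1.699 ] F [-0.8 -0.2  0.5] w 92.0 t 2.95
[1.8, -1.9, 5.2, 0.1]
```

View pics/s1c.png

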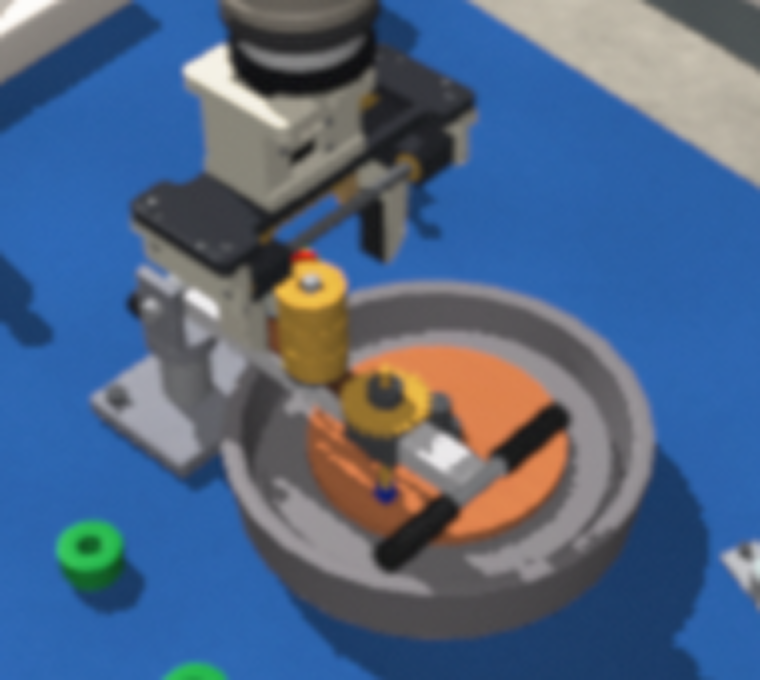

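```bash
python3 -m jog '[0,1.5,-2,5,0,0,0,0,0,0]';python3 go.py 509.6 39.4 187 1.698 1
```

```text
time: 3.2
tool_pos: [511.2, 38.7, 190.9]
tcp_rot: [3.126, 0.01, 1.699]
contact_force: [0.4, 0.2, -0.3]
grip_width: 91.7
now [511.2  38.7 190.9] [3.1256 0.0099 1.6988] F [ 0.4  0.2 -0.3] w 91.7 t 3.2
[0.9, -1.5, 3.9, 0.0]
```

```bash
python3 -m jog '[0,1.5,-2.5,6,0]';python3 go.py 509.6 39.4 187 1.698 1
```

```text
time: 3.3
tool_pos: [509.7, 39.7, 186.2]
tcp_rot: [3.122, 0.011, 1.699]
contact_force: [-0.9, 0.2, -0.2]
grip_width: 91.8
now [509.7  39.7 186.2] [3.1221 0.0106 1.6988] F [-0.9  0.2 -0.2] w 91.8 t 3.3
[-0.3, -0.1, -0.8, 0.0]
```

```bash
python3 -m jog '[1,0,0,0,0,1,0,0,0,0,1,0,0,0,0]';python3 go.py 509.6 39.4 187 1.698 1
```

```text
time: 3.6
tool_pos: [509.0, 39.9, 186.0]
tcp_rot: [3.123, 0.01, 1.699]
contact_force: [0.8, -0.3, 0.1]
grip_width: 72.4
now [509.   39.9 186. ] [3.1229 0.0104 1.6991] F [ 0.8 -0.3  0.1] w 72.4 t 3.6
[-0.6, 0.5, -1.0, 0.1]
```

```bash
python3 -m jog '[1,0,0,0,0,1,0,0,0,0,1,0,0,0,0,1,0,0,0,0,1,0,0,0,0]';python3 -m jog '[1,0,0,0,0,1,0,0,0,0]';python3 go.py 509.6 39.4 187 1.698 1
```

```text
time: 4.1
tool_pos: [509.2, 39.9, 186.1]
tcp_rot: [3.123, 0.01, 1.699]
contact_force: [-1.4, -0.4, 0.5]
grip_width: 38.6
time: 4.3
tool_pos: [509.2, 39.9, 186.2]
tcp_rot: [3.123, 0.01, 1.699]
contact_force: [-0.5, -0.1, 0.1]
grip_width: 38.7
now [509.2  39.9 186.2] [3.1228 0.0105 1.6992] F [-0.5 -0.1  0.1] w 38.7 t 4.3
[-0.6, 0.3, -0.8, 0.1]
```

```bash
python3 -m jog '[1,0,0,-10,0,1,0,0,-15,0,1,0,0,-15,0]';python3 go.py 509.6 39.4 187 1.698 1
```

```text
time: 4.6
tool_pos: [506.8, 40.4, 225.8]
tcp_rot: [3.129, 0.009, 1.699]
contact_force: [0.0, 0.1, -1.7]
grip_width: 38.4
now [506.8  40.4 225.8] [3.1293 0.0092 1.6991] F [ 0.   0.1 -1.7] w 38.4 t 4.6
[-1.3, 2.7, 38.8, 0.1]
```

```bash
python3 - <<'E'
from h import *
k,im,d=shot('side','s2')
c=im[110:300,190:390]; cv2.imwrite('pics/s2c.png',cv2.resize(c[:,:,::-1],None,fx=4,fy=3.15*4/4,interpolation=cv2.INTER_CUBIC))
E
```

```text
(no output)
```

View pics/s2c.png

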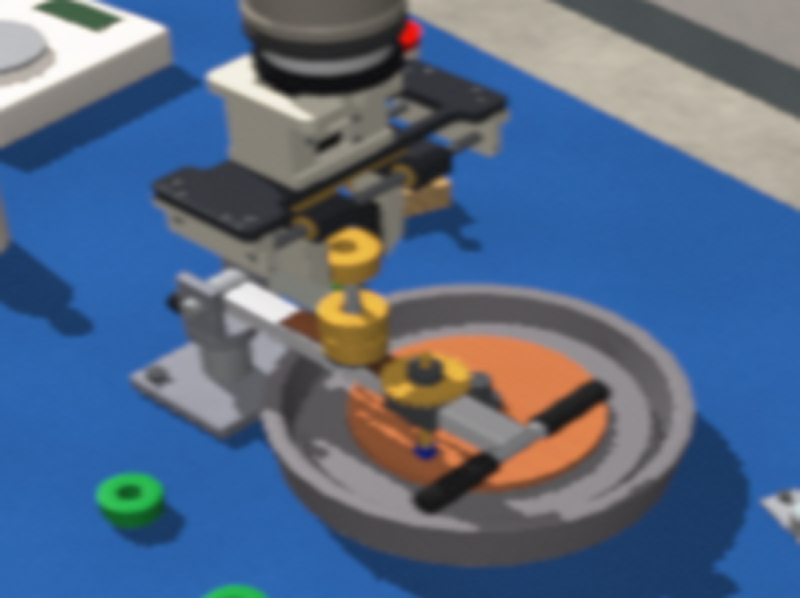

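Weight c is off the post (at (355,250) in the crop), and two weights remain on it. Next I'll measure the tray.

```bash
python3 - <<'E'
from h import *; from m0 import pts
for n in ['top0','side0']:
    k,im,d,W=pts(n)
    H,S,V=cv2.split(cv2.cvtColor(im,cv2.COLOR_RGB2HSV))
    m=(W[...,0]>150)&(W[...,0]<600)&(W[...,1]>-450)&(W[...,1]<-130)&(H<25)&(S>100)&(d>0)
    c=max(cv2.findContours(m.astype(np.uint8),0,2)[0],key=cv2.contourArea); hull=cv2.convexHull(c)
    ap=cv2.approxPolyDP(hull,6,True)[:,0]; print(n,ap.tolist())
    r=np.array([onz(k,*q,20)[:2] for q in ap]); print(np.round(r,1).tolist())
    R=cv2.minAreaRect(np.array([onz(k,*q[0],20)[:2] for q in hull],np.float32)); print(R)
    f=m&(W[...,2]>2)&(W[...,2]<8); print('floor',np.median(W[f],axis=0), cv2.minAreaRect(W[f][:,:2].astype(np.float32)))
E
```

```text
top0 [[409, 220], [417, 260], [364, 270], [356, 230]]
[[524.7, -366.5], [402.4, -392.6], [367.4, -230.4], [489.7, -203.7]]
((445.11834716796875, -298.68060302734375), (129.44497680664062, 171.13699340820312), 12.512288093566895)
floor [ 446.11995137 -298.85166311    4.81830619] ((445.929931640625, -298.1126403808594), (127.21266174316406, 166.51492309570312), 12.508021354675293)
side0 [[342, 319], [412, 363], [379, 416], [307, 365]]
[[487.1, -206.8], [523.0, -368.5], [395.3, -399.2], [359.4, -240.1]]
((440.5212707519531, -302.8132629394531), (135.85997009277344, 170.37844848632812), 12.36904525756836)
floor [ 444.704704   -304.60441335    5.12918255] ((442.2093505859375, -302.9964904785156), (127.7940673828125, 165.9456787109375), 12.32507610321045)
```

```bash
python3 go.py 452 -334.2 220 1.787 10
```

```text
now [508.   40.3 228.5] [3.1246 0.01   1.6992] F [ 0.6 -1.   0.8] w 38.9 t 4.65
[-36.4, -10.3, 0.9, -0.5]
[-36.3, -10.7, 0.9, -0.5]
[-36.2, -11.0, 0.9, -0.5]
[-36.1, -11.3, 0.9, -0.5]
[-36.0, -11.6, 0.9, -0.5]
[-35.9, -11.9, 0.9, -0.5]
[-35.8, -12.3, 0.9, -0.5]
[-35.7, -12.6, 0.9, -0.5]
[-35.6, -12.9, 0.9, -0.5]
[-35.5, -13.2, 0.9, -0.5]
```

```bash
python3 -m jog '[1,-36,-10,0,-0.5,1,-36,-11,0,-0.5,1,-36,-11,0,-0.5,1,-36,-11,0,-0.5,1,-36,-12,0,-0.5]'; python3 -m jog '[1,-36,-12,0,-0.5,1,-36,-12,0,-0.5,1,-36,-13,0,-0.5,1,-36,-13,0,-0.5]';python3 go.py 452 -334.2 80 1.787 4
```

```text
time: 5.15
tool_pos: [480.6, -147.2, 231.4]
tcp_rot: [3.12, 0.011, 1.754]
contact_force: [1.0, 0.8, -2.3]
grip_width: 38.5
time: 5.55
tool_pos: [457.7, -304.1, 232.5]
tcp_rot: [3.12, 0.012, 1.79]
contact_force: [-0.3, 0.9, -1.8]
grip_width: 38.7
now [ 457.7 -304.1  232.5] [3.1202 0.012  1.7903] F [-0.3  0.9 -1.8] w 38.7 t 5.55
[-7.0, -3.0, 38.1, 0.0]
[-7.0, -3.0, 38.1, 0.0]
[-7.0, -3.0, 38.1, 0.0]
[-7.0, -3.0, 38.1, 0.0]
```

```bash
python3 -m jog '[1,-8,-4,38,0,1,-8,-3,38,0,1,-7,-3,38,0]';python3 go.py 452 -334.2 60 1.787 2
```

```text
time: 5.85
tool_pos: [457.5, -339.2, 121.7]
tcp_rot: [3.112, 0.026, 1.785]
contact_force: [0.7, -1.3, -1.0]
grip_width: 38.5
now [ 457.5 -339.2  121.7] [3.1116 0.0263 1.7845] F [ 0.7 -1.3 -1. ] w 38.5 t 5.85
[3.0, -2.2, 30.8, -0.1]
[3.0, -2.1, 30.8, -0.1]
```

```bash
python3 -m jog '[1,2,-4,22,0,1,2,-3,22,0,1,1,-2,20,0]';python3 go.py 452 -334.2 36 1.787 1
```

```text
time: 6.15
tool_pos: [447.8, -337.8, 51.7]
tcp_rot: [3.114, 0.023, 1.782]
contact_force: [-0.9, -0.2, -1.9]
grip_width: 38.7
now [ 447.8 -337.8   51.7] [3.1144 0.0226 1.7824] F [-0.9 -0.2 -1.9] w 38.7 t 6.15
[2.7, 4.9, 15.7, -0.3]
```

```bash
python3 -m jog '[1,2.7,5,9,0,1,0,0,6,0]';python3 go.py 452 -334.2 32 1.787 1
```

```text
time: 6.35
tool_pos: [451.9, -333.5, 34.2]
tcp_rot: [3.116, 0.019, 1.782]
contact_force: [0.4, -0.3, -1.7]
grip_width: 39.0
now [ 451.9 -333.5   34.2] [3.1164 0.0192 1.7816] F [ 0.4 -0.3 -1.7] w 39.0 t 6.35
[-0.7, -0.1, 2.2, -0.3]
```

```bash
python3 -m jog '[1,0,0,2,0]';python3 -m jog '[1,0,0,1,0]'; python3 - <<'E'
from h import *
k,im,d=shot('top','t3')
c=im[205:290,340:440]; cv2.imwrite('pics/t3c.png',cv2.resize(c[:,:,::-1],None,fx=6,fy=6,interpolation=cv2.INTER_CUBIC))
k,im,d=shot('side','s3')
c=im[260:420,280:440]; cv2.imwrite('pics/s3c.png',cv2.resize(c[:,:,::-1],None,fx=3.7,fy=3.7,interpolation=cv2.INTER_CUBIC))
E
```

```text
time: 6.45
tool_pos: [452.0, -333.3, 32.1]
tcp_rot: [3.117, 0.019, 1.782]
contact_force: [-6.5, 1.7, 14.9]
grip_width: 38.4
time: 6.55
tool_pos: [452.2, -333.4, 32.2]
tcp_rot: [3.117, 0.019, 1.783]
contact_force: [-3.6, 2.2, 9.6]
grip_width: 38.5
```

View pics/s3c.png

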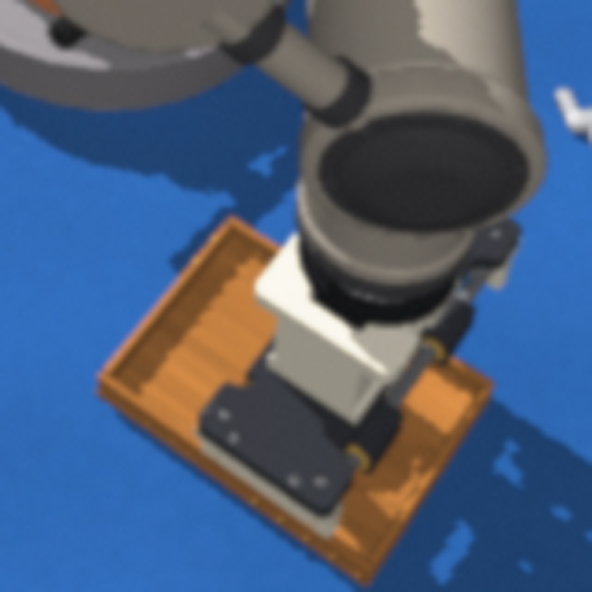

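The disc is on the tray floor: contact gave 10–15 N at TCP z 32, as predicted. I'll open only partway, to stay clear of the walls.

```bash
python3 -m jog '[0.4,0,0,0,0,0.4,0,0,0,0,0.4,0,0,0,0]'; python3 -m jog '[0.4,0,0,-20,0,0.4,0,0,-40,0,0.2,0,0,-40,0,0,0,0,-40,0,0,0,0,-40,0]';python3 go.py 509.6 39.4 235 1.699 10
```

```text
time: 6.95
tool_pos: [454.3, -334.9, 34.8]
tcp_rot: [3.113, 0.025, 1.783]
contact_force: [-0.6, 0.3, 0.4]
grip_width: 54.0
time: 7.45
tool_pos: [446.6, -330.0, 215.7]
tcp_rot: [3.119, 0.016, 1.783]
contact_force: [0.3, -1.6, -0.4]
grip_width: 74.4
now [ 446.6 -330.   215.7] [3.1186 0.016  1.7829] F [ 0.3 -1.6 -0.4] w 74.4 t 7.45
[34.8, 13.9, -1.9, 0.5]
[34.9, 13.6, -1.9, 0.5]
[35.0, 13.3, -1.9, 0.5]
[35.1, 13.0, -1.9, 0.5]
[35.2, 12.8, -1.9, 0.5]
[35.3, 12.5, -1.9, 0.5]
[35.4, 12.2, -1.9, 0.5]
[35.5, 11.9, -1.9, 0.5]
[35.6, 11.6, -1.9, 0.5]
[35.7, 11.3, -1.9, 0.5]
```

```bash
python3 -m jog '[0,35,14,-2,0.5,0,35,14,-2,0.5,0,35,13,-2,0.5,0,35,13,-2,0.5,0,35,13,-2,0.5]'; python3 -m jog '[0,35,12,-2,0.5,0,35,12,-2,0.5,0,35,12,-2,0.5,0,35,12,-2,0.5]';python3 go.py 509.6 39.4 225 1.699 1;  python3 - <<'E'
from h import *
shot('wrist','w4');k,im,d=shot('top','t4')
c=im[205:290,340:440]; cv2.imwrite('pics/t4c.png',cv2.resize(c[:,:,::-1],None,fx=6,fy=6,interpolation=cv2.INTER_CUBIC))
E
```

```text
time: 7.95
tool_pos: [481.9, -146.4, 232.9]
tcp_rot: [3.104, 0.031, 1.729]
contact_force: [-0.2, 0.5, -0.8]
grip_width: 91.8
time: 8.35
tool_pos: [509.5, 5.3, 240.5]
tcp_rot: [3.099, 0.031, 1.692]
contact_force: [0.5, 0.4, 0.7]
grip_width: 92.2
now [509.5   5.3 240.5] [3.0987 0.0308 1.6918] F [0.5 0.4 0.7] w 92.2 t 8.35
[33.8, 4.2, 15.5, -0.4]
```

View pics/w4.png

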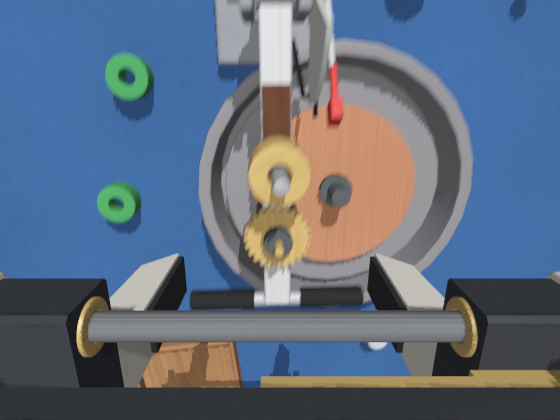

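View pics/t4c.png

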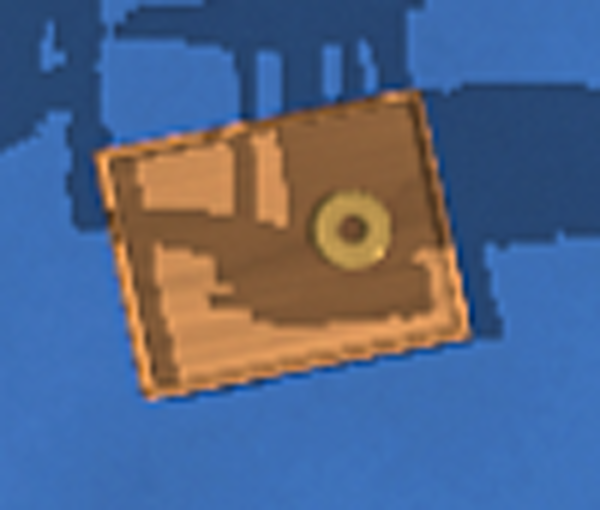

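Weight c lies flat in the tray at crop (352,228), well inside the walls. The tool has picked up about 3° of tilt from the relative moves, so I'll check how motion affects it before gripping b.

```bash
python3 -m jog '[0,0,0,-30,0,0,0,0,-30,0,0,0,0,-30,0]'; python3 -m jog '[0,0,0,10,0,0,0,0,10,0,0,0,0,10,0,0,0,0,10,0,0,0,0,10,0]';  python3 -m jog '[0,0,0,-30,0,0,0,0,-30,0,0,0,0,-30,0]'
```

```text
time: 8.75
tool_pos: [503.6, 10.2, 328.9]
tcp_rot: [3.108, 0.028, 1.701]
contact_force: [0.0, -0.0, -0.5]
grip_width: 91.9
time: 9.25
tool_pos: [507.0, 6.4, 279.8]
tcp_rot: [3.099, 0.031, 1.699]
contact_force: [0.1, -0.1, -1.2]
grip_width: 91.8
time: 9.55
tool_pos: [500.2, 8.6, 361.3]
tcp_rot: [3.119, 0.026, 1.699]
contact_force: [1.8, 0.1, -0.3]
grip_width: 91.8
```

```bash
python3 -m jog '[0,0,0,45,0,0,0,0,45,0]'; python3 -m jog '[0,0,0,-10,0,0,0,0,-10,0,0,0,0,-10,0,0,0,0,-10,0,0,0,0,-10,0]';  python3 -m jog '[0,0,0,-10,0,0,0,0,-10,0,0,0,0,-10,0,0,0,0,-10,0]'
```

```text
time: 9.75
tool_pos: [507.8, 5.9, 277.9]
tcp_rot: [3.1, 0.031, 1.699]
contact_force: [0.1, 0.4, -0.2]
grip_width: 91.7
time: 10.25
tool_pos: [504.3, 7.2, 330.0]
tcp_rot: [3.108, 0.029, 1.699]
contact_force: [-0.3, -0.4, 0.7]
grip_width: 92.1
time: 10.65
tool_pos: [503.0, 8.3, 376.7]
tcp_rot: [3.102, 0.03, 1.699]
contact_force: [0.1, -0.4, -0.0]
grip_width: 91.8
```

```bash
python3 go.py 509.6 39.4 225 1.699 3; python3 -m jog '[0,31,7,40,0]'; python3 -m jog '[0,0,0,40,0,0,0,0,40,0]';python3 go.py 509.6 39.4 205 1.699 1
```

```text
now [503.    8.3 376.7] [3.1019 0.0305 1.6987] F [ 0.1 -0.4 -0. ] w 91.8 t 10.65
[10.0, 3.5, 50.6, -0.0]
[10.0, 3.5, 50.6, -0.0]
[10.0, 3.5, 50.6, -0.0]
time: 10.75
tool_pos: [510.7, 36.8, 342.5]
tcp_rot: [3.088, 0.034, 1.695]
contact_force: [1.9, 0.4, -0.1]
grip_width: 91.7
time: 10.95
tool_pos: [516.4, 37.3, 262.9]
tcp_rot: [3.083, 0.034, 1.697]
contact_force: [0.3, -0.1, -0.3]
grip_width: 91.8
now [516.4  37.3 262.9] [3.0826 0.0342 1.6971] F [ 0.3 -0.1 -0.3] w 91.8 t 10.95
[2.9, -6.5, 57.9, -0.1]
```

```bash
python3 -m jog '[0,0,-45,0,0,0,0,-45,0,0]'; python3 -m jog '[0,0,15,0,0,0,0,15,0,0,0,0,15,0,0,0,0,15,0,0]';python3 go.py 509.6 39.4 205 1.699 1
```

```text
time: 11.15
tool_pos: [426.6, 26.1, 247.9]
tcp_rot: [3.101, 0.03, 1.699]
contact_force: [-0.5, -0.8, 0.9]
grip_width: 91.7
time: 11.55
tool_pos: [479.8, 34.4, 247.5]
tcp_rot: [3.115, 0.027, 1.699]
contact_force: [-0.2, -0.4, -0.4]
grip_width: 91.9
now [479.8  34.4 247.5] [3.1147 0.0273 1.6986] F [-0.2 -0.4 -0.4] w 91.9 t 11.55
[1.2, 30.2, 42.5, -0.0]
```

```bash
python3 -m jog '[0,0,-30,0,0,0,0,-30,0,0]'; python3 -m jog '[0,0,15,0,0,0,0,15,0,0,0,0,15,0,0,0,0,15,0,0,0,0,15,0,0]';python3 go.py 509.6 39.4 215 1.699 1
```

```text
time: 11.75
tool_pos: [427.0, 26.6, 246.3]
tcp_rot: [3.11, 0.028, 1.7]
contact_force: [-0.6, 1.0, -0.3]
grip_width: 91.8
time: 12.25
tool_pos: [507.0, 36.9, 252.5]
tcp_rot: [3.106, 0.029, 1.7]
contact_force: [-0.4, -1.4, -0.2]
grip_width: 91.6
now [507.   36.9 252.5] [3.1059 0.0291 1.6996] F [-0.4 -1.4 -0.2] w 91.6 t 12.25
[2.2, 2.9, 37.5, 0.0]
```

```bash
python3 -m jog '[0,2,2,18,0,0,0,-1,18,0]';python3 go.py 509.3 39.6 185 1.699 1
```

```text
time: 12.45
tool_pos: [516.3, 38.5, 219.2]
tcp_rot: [3.096, 0.031, 1.7]
contact_force: [0.5, -0.4, -0.2]
grip_width: 91.8
now [516.3  38.5 219.2] [3.0959 0.0308 1.6998] F [ 0.5 -0.4 -0.2] w 91.8 t 12.45
[2.0, -6.8, 34.2, 0.0]
```

```bash
python3 -m jog '[0,2,-9,14,0,0,0,-1,14,0]';python3 go.py 509.3 39.6 167 1.699 1
```

```text
time: 12.65
tool_pos: [511.4, 38.8, 190.3]
tcp_rot: [3.093, 0.031, 1.7]
contact_force: [0.4, -0.4, -0.7]
grip_width: 91.8
now [511.4  38.8 190.3] [3.0928 0.0314 1.7003] F [ 0.4 -0.4 -0.7] w 91.8 t 12.65
[1.1, -1.9, 23.3, 0.1]
```

```bash
python3 -m jog '[0,1.5,-4,12,0,0,0.5,-1,10,0]';python3 go.py 509.3 39.6 167 1.699 1
```

```text
time: 12.85
tool_pos: [510.6, 39.7, 167.5]
tcp_rot: [3.091, 0.032, 1.701]
contact_force: [-0.2, -0.5, 0.5]
grip_width: 92.0
now [510.6  39.7 167.5] [3.0905 0.0318 1.7006] F [-0.2 -0.5  0.5] w 92.0 t 12.85
[0.0, -1.3, 0.5, 0.1]
```

```bash
python3 -m jog '[1,0,-2,0,0,1,0,0,0,0,1,0,0,0,0,1,0,0,0,0,1,0,0,0,0]';python3 -m jog '[1,0,0,0,0,1,0,0,0,0,1,0,0,0,0,1,0,0,0,0]';python3 go.py 509.3 39.6 167 1.699 1
```

```text
time: 13.35
tool_pos: [511.6, 39.5, 168.6]
tcp_rot: [3.088, 0.032, 1.701]
contact_force: [-0.9, 0.9, -0.4]
grip_width: 56.4
time: 13.75
tool_pos: [511.5, 39.4, 169.0]
tcp_rot: [3.087, 0.032, 1.701]
contact_force: [0.5, -1.5, -0.6]
grip_width: 39.2
now [511.5  39.4 169. ] [3.0875 0.0324 1.7006] F [ 0.5 -1.5 -0.6] w 39.2 t 13.75
[0.5, -2.1, 2.0, 0.1]
```

```bash
python3 -m jog '[1,0,-1,-6,0,1,0,0,-10,0]';python3 -m jog '[1,0,1,-15,0,1,0,1,-15,0,1,0,0,-15,0]';python3 - <<'E'
from h import *
k,im,d=shot('side','s5')
c=im[110:300,190:390]; cv2.imwrite('pics/s5c.png',cv2.resize(c[:,:,::-1],None,fx=4,fy=3.15*4/4,interpolation=cv2.INTER_CUBIC))
E
```

```text
time: 13.95
tool_pos: [508.5, 39.8, 184.3]
tcp_rot: [3.091, 0.032, 1.701]
contact_force: [-0.4, 0.2, -2.1]
grip_width: 39.6
time: 14.25
tool_pos: [507.4, 41.3, 232.0]
tcp_rot: [3.092, 0.031, 1.701]
contact_force: [1.4, 0.4, -1.3]
grip_width: 39.6
```

View pics/s5c.png

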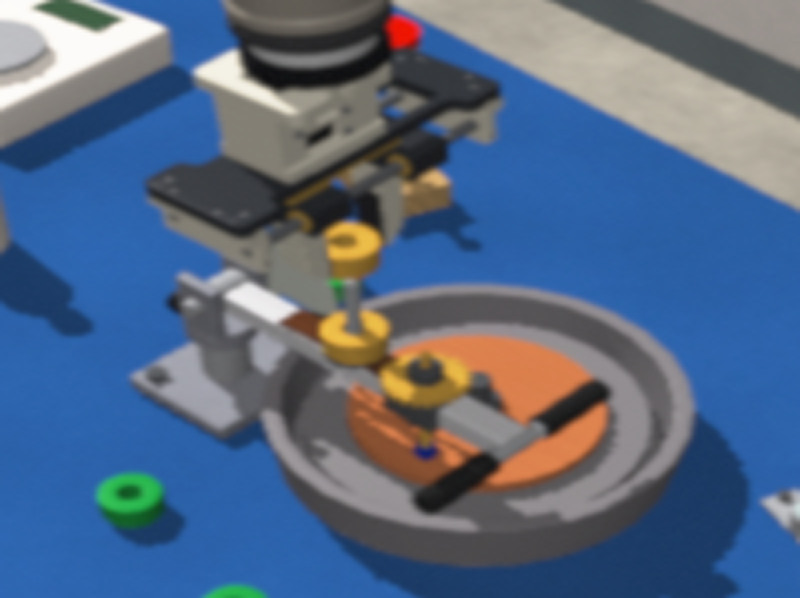

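Weight b is in the gripper and one weight stays on the post. I'll move b over the free half of the tray, after checking where c actually lies.

```bash
python3 - <<'E'
from h import *; from m0 import pts
k,im,d,W=pts('t4')
m=(W[...,2]>15)&(W[...,2]<32)&(W[...,0]>400)&(W[...,0]<500)&(W[...,1]<-290)&(W[...,1]>-370)
H,S,V=cv2.split(cv2.cvtColor(im,cv2.COLOR_RGB2HSV)); m&=(H>18)&(H<35)
ys,xs=np.where(m); print(m.sum(),xs.mean(),ys.mean(),np.median(W[m],axis=0),W[m].min(0),W[m].max(0),onz(k,xs.mean(),ys.mean(),25))
E
python3 go.py 437 -265.8 235 1.787 9
```

```text
106 398.14150943396226 242.83962264150944 [ 453.26663879 -333.94573615   22.24470013] [ 434.55605904 -351.96592215   16.06139727] [ 471.61734694 -314.64010657   31.69849764] [ 453.5089762  -332.97399751   25.        ]
now [508.5  41.3 234.8] [3.0877 0.0322 1.7006] F [0.8 0.8 0.7] w 39.1 t 14.3
[-32.8, -12.3, -0.0, -0.6]
[-32.7, -12.6, -0.0, -0.6]
[-32.6, -12.9, -0.0, -0.6]
[-32.4, -13.2, -0.0, -0.6]
[-32.3, -13.5, -0.0, -0.6]
[-32.2, -13.9, -0.0, -0.6]
[-32.0, -14.2, -0.0, -0.6]
[-31.9, -14.5, -0.0, -0.6]
[-31.8, -14.8, -0.0, -0.6]
```

```bash
python3 -m jog '[1,-33,-12,0,-0.6,1,-33,-13,0,-0.6,1,-33,-13,0,-0.6,1,-32,-13,0,-0.6,1,-32,-13,0,-0.6]'; python3 -m jog '[1,-32,-14,0,-0.6,1,-32,-14,0,-0.6,1,-32,-14,0,-0.6,1,-26,-10,0,-0.4]';python3 go.py 437 -265.8 130 1.787 4
```

```text
time: 14.8
tool_pos: [470.4, -130.9, 239.9]
tcp_rot: [3.083, 0.037, 1.763]
contact_force: [0.8, -0.4, -0.7]
grip_width: 39.5
time: 15.2
tool_pos: [442.5, -266.8, 242.8]
tcp_rot: [3.083, 0.041, 1.803]
contact_force: [0.3, 0.3, -2.2]
grip_width: 39.5
now [ 442.5 -266.8  242.8] [3.0829 0.0407 1.8028] F [ 0.3  0.3 -2.2] w 39.5 t 15.2
[0.6, -1.3, 28.2, 0.2]
[0.5, -1.3, 28.2, 0.2]
[0.5, -1.3, 28.2, 0.2]
[0.5, -1.3, 28.2, 0.2]
```

```bash
cat > go.py <<'E'
# python3 go.py x y z yaw [n] : shift in the (tilted) tool axes to a world target, per row
import sys; from h import *
from scipy.spatial.transform import Rotation as Ro
o=get_obs(); p=np.array(o['tool_pos']); r=o['tcp_rot']; y0=r[2]
a=list(map(float,sys.argv[1:5])); n=int(sys.argv[5]) if len(sys.argv)>5 else 1
D=np.array(a[:3])-p; dy=(a[3]-y0+np.pi)%(2*np.pi)-np.pi
R0=Ro.from_euler('xyz',r)
print('now',np.round(p,1),np.round(r,4),'F',np.round(o['contact_force'],1),'w',round(float(o['grip_width']),1),'t',round(float(o['time']),2),'toolz',np.round(R0.apply([0,0,1]),3))
for i in range(n):
    R=R0*Ro.from_euler('z',-dy*i/n)
    print([round(float(q),1) for q in (*R.inv().apply(D/n), -np.degrees(dy)/n)])
E
python3 go.py 437 -265.8 130 1.787 4
```

```text
now [ 442.5 -266.8  242.8] [3.0829 0.0407 1.8028] F [ 0.3  0.3 -2.2] w 39.5 t 15.2 toolz [ 0.066 -0.026 -0.997]
[1.7, -2.9, 28.0, 0.2]
[1.7, -2.9, 28.0, 0.2]
[1.7, -2.9, 28.0, 0.2]
[1.7, -3.0, 28.0, 0.2]
```

```bash
python3 -m jog '[1,26,-28,0,0,1,26,-28,0,0]'; python3 -m jog '[1,-10,11,0,0,1,-10,11,0,0,1,-10,11,0,0,1,-10,11,0,0]'; python3 go.py 437 -265.8 130 1.787 4
```

```text
time: 15.4
tool_pos: [376.8, -234.6, 236.5]
tcp_rot: [3.082, 0.043, 1.798]
contact_force: [0.0, 0.5, -2.4]
grip_width: 39.5
time: 15.8
tool_pos: [424.7, -261.1, 240.0]
tcp_rot: [3.086, 0.038, 1.796]
contact_force: [0.5, 0.1, -1.6]
grip_width: 39.1
now [ 424.7 -261.1  240. ] [3.086  0.0382 1.7962] F [ 0.5  0.1 -1.6] w 39.1 t 15.8 toolz [ 0.063 -0.025 -0.998]
[-0.8, 1.2, 27.6, 0.1]
[-0.8, 1.2, 27.6, 0.1]
[-0.8, 1.2, 27.6, 0.1]
[-0.8, 1.2, 27.6, 0.1]
```

```bash
python3 -m jog '[1,-1,1,28,0,1,-1,1,28,0,1,-1,1,28,0]'; python3 go.py 437 -265.8 60 1.787 4
```

```text
time: 16.1
tool_pos: [441.6, -270.5, 159.2]
tcp_rot: [3.077, 0.051, 1.797]
contact_force: [0.2, 0.1, -2.2]
grip_width: 39.6
now [ 441.6 -270.5  159.2] [3.0766 0.0508 1.7973] F [ 0.2  0.1 -2.2] w 39.6 t 16.1 toolz [ 0.075 -0.035 -0.997]
[2.7, -2.5, 24.6, 0.1]
[2.7, -2.5, 24.6, 0.1]
[2.7, -2.5, 24.6, 0.1]
[2.6, -2.5, 24.6, 0.1]
```

```bash
python3 -m jog '[1,3,-3,25,0,1,3,-3,25,0,1,3,-3,25,0,1,3,-3,18,0]'; python3 go.py 437 -265.8 42 1.787 1
```

```text
time: 16.5
tool_pos: [439.7, -267.4, 60.6]
tcp_rot: [3.074, 0.054, 1.799]
contact_force: [-0.1, 0.6, -1.9]
grip_width: 39.7
now [ 439.7 -267.4   60.6] [3.074  0.0542 1.7993] F [-0.1  0.6 -1.9] w 39.7 t 16.5 toolz [ 0.078 -0.037 -0.996]
[3.2, -3.5, 18.3, 0.7]
```

```bash
python3 -m jog '[1,3,-3.5,10,0.7,1,0,-0.5,8,0]'; python3 go.py 437 -265.8 36 1.787 1
```

```text
time: 16.7
tool_pos: [437.9, -266.3, 39.5]
tcp_rot: [3.074, 0.052, 1.788]
contact_force: [-0.9, -0.6, -1.8]
grip_width: 39.5
now [ 437.9 -266.3   39.5] [3.0743 0.0519 1.7878] F [-0.9 -0.6 -1.8] w 39.5 t 16.7 toolz [ 0.077 -0.036 -0.996]
[0.9, -1.0, 3.4, 0.0]
```

```bash
python3 -m jog '[1,0.5,-0.5,2,0]'; python3 -m jog '[1,0,0,2,0]'; 
```

```text
time: 16.8
tool_pos: [438.2, -266.4, 36.6]
tcp_rot: [3.074, 0.052, 1.788]
contact_force: [0.3, -0.5, -1.6]
grip_width: 39.6
time: 16.9
tool_pos: [439.0, -266.9, 34.9]
tcp_rot: [3.074, 0.052, 1.789]
contact_force: [-8.6, 4.5, 25.7]
grip_width: 39.6
```

Contact. I'll release here the same way.

```bash
python3 -m jog '[0.4,0,0,-0.5,0,0.4,0,0,0,0,0.4,0,0,0,0,0.4,0,0,0,0]'; python3 -m jog '[0.4,1,-1,-20,0,0.4,3,-3,-40,0,0.2,3,-3,-40,0,0,3,-3,-40,0,0,3,-3,-40,0]';python3 go.py 566 -76 240 0.128 10; python3 - <<'E'
from h import *
k,im,d=shot('top','t6')
c=im[205:290,340:440]; cv2.imwrite('pics/t6c.png',cv2.resize(c[:,:,::-1],None,fx=6,fy=6,interpolation=cv2.INTER_CUBIC))
E
```

```text
time: 17.3
tool_pos: [441.5, -268.8, 37.9]
tcp_rot: [3.07, 0.058, 1.789]
contact_force: [0.5, 0.3, 0.3]
grip_width: 54.9
time: 17.8
tool_pos: [409.1, -250.1, 217.2]
tcp_rot: [3.076, 0.05, 1.789]
contact_force: [-0.2, -1.3, -0.5]
grip_width: 74.5
now [ 409.1 -250.1  217.2] [3.0759 0.05   1.7895] F [-0.2 -1.3 -0.5] w 74.5 t 17.8 toolz [ 0.075 -0.034 -0.997]
[13.5, 19.3, -1.7, 9.5]
[16.5, 16.8, -1.7, 9.5]
[19.0, 13.8, -1.7, 9.5]
[21.0, 10.5, -1.7, 9.5]
[22.5, 6.9, -1.7, 9.5]
[23.3, 3.0, -1.7, 9.5]
[23.5, -0.9, -1.7, 9.5]
[23.0, -4.7, -1.7, 9.5]
[21.9, -8.5, -1.7, 9.5]
[20.2, -12.0, -1.7, 9.5]
```

View pics/t6c.png

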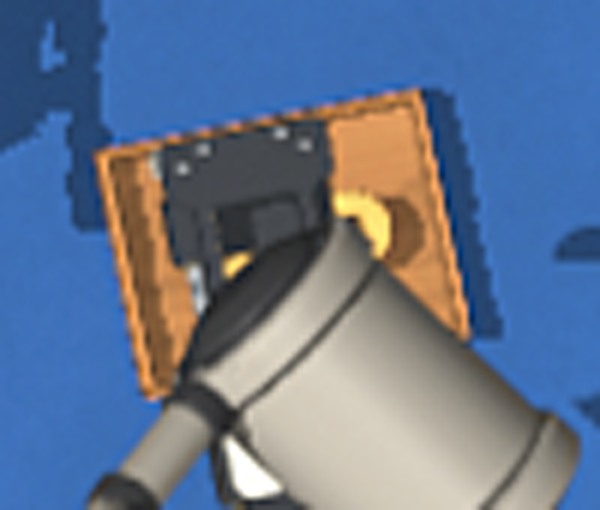

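```bash
python3 go.py 570 -90 250 -3.013 12
```

```text
now [ 410.6 -251.4  223.7] [3.0698 0.0583 1.7895] F [ 1.4 -0.6  5.8] w 78.7 t 17.85 toolz [ 0.083 -0.041 -0.996]
[10.1, 16.0, -1.6, -7.1]
[8.1, 17.2, -1.6, -7.1]
[5.9, 18.0, -1.6, -7.1]
[3.6, 18.6, -1.6, -7.1]
[1.3, 18.9, -1.6, -7.1]
[-1.0, 18.9, -1.6, -7.1]
[-3.4, 18.7, -1.6, -7.1]
[-5.6, 18.1, -1.6, -7.1]
[-7.8, 17.3, -1.6, -7.1]
[-9.9, 16.2, -1.6, -7.1]
[-11.8, 14.8, -1.6, -7.1]
[-13.5, 13.3, -1.6, -7.1]
```

```bash
python3 -m jog '[0,10,16,-2,-7.1,0,8,17,-2,-7.1,0,6,18,-2,-7.1,0,4,18,-2,-7.1,0,1,19,-2,-7.1]'; python3 -m jog '[0,-1,19,-2,-7.1,0,-3,19,-2,-7.1,0,-6,18,-2,-7.1,0,-8,17,-2,-7.1,0,-10,16,-2,-7.1]';  python3 go.py 570 -90 250 -3.013 2
```

```text
time: 18.35
tool_pos: [477.6, -184.1, 241.7]
tcp_rot: [3.119, 0.101, 2.428]
contact_force: [0.2, 0.2, -0.6]
grip_width: 92.1
time: 18.85
tool_pos: [544.7, -111.5, 254.8]
tcp_rot: [-3.098, 0.097, 3.078]
contact_force: [0.1, 0.4, 0.5]
grip_width: 91.9
now [ 544.7 -111.5  254.8] [-3.0981  0.0966  3.0777] F [0.1 0.4 0.5] w 91.9 t 18.85 toolz [ 0.093 -0.05  -0.994]
[-11.7, 11.7, 3.0, -5.5]
[-12.7, 10.5, 3.0, -5.5]
```

```bash
python3 -m jog '[0,30,5,0,-5.5,0,45,0,0,-5.5,0,45,0,0,0]'; python3 -m jog '[0,-15,0,0,0,0,-15,0,0,0,0,-15,0,0,0,0,-15,0,0,0,0,-15,0,0,0]';  python3 go.py 570 -90 250 -3.013 4
```

```text
time: 19.15
tool_pos: [429.2, -110.5, 242.3]
tcp_rot: [-3.078, 0.09, -2.994]
contact_force: [0.0, -0.7, 0.1]
grip_width: 92.2
time: 19.65
tool_pos: [499.8, -97.8, 247.4]
tcp_rot: [-3.081, 0.085, -2.997]
contact_force: [0.6, -0.5, 0.4]
grip_width: 91.7
now [499.8 -97.8 247.4] [-3.0808  0.0855 -2.9971] F [ 0.6 -0.5  0.4] w 91.7 t 19.65 toolz [ 0.093 -0.048 -0.995]
[-17.7, -0.5, 0.9, 0.2]
[-17.7, -0.5, 0.9, 0.2]
[-17.7, -0.4, 0.9, 0.2]
[-17.7, -0.3, 0.9, 0.2]
```

```bash
python3 -m jog '[0,0,0,-40,0,0,0,0,-40,0,0,0,0,-40,0]'; python3 -m jog '[0,0,0,10,0,0,0,0,10,0]';  python3 go.py 570 -90 250 -3.013 4
```

```text
time: 19.95
tool_pos: [492.6, -90.9, 364.4]
tcp_rot: [-3.086, 0.076, -2.995]
contact_force: [1.1, -0.9, 0.2]
grip_width: 91.7
time: 20.15
tool_pos: [499.3, -92.1, 351.6]
tcp_rot: [-3.079, 0.091, -2.993]
contact_force: [-0.2, 0.8, -0.4]
grip_width: 91.4
now [499.3 -92.1 351.6] [-3.0787  0.0911 -2.9932] F [-0.2  0.8 -0.4] w 91.4 t 20.15 toolz [ 0.099 -0.049 -0.994]
[-15.2, -0.4, 27.0, 0.3]
[-15.2, -0.3, 27.0, 0.3]
[-15.2, -0.3, 27.0, 0.3]
[-15.2, -0.2, 27.0, 0.3]
```

```bash
python3 - <<'E'
from h import *
shot('wrist','w7'); k,im,d=shot('side','s7'); shot('top','t7')
c=im[150:310,200:400]; cv2.imwrite('pics/s7c.png',cv2.resize(c[:,:,::-1],None,fx=4,fy=3.7,interpolation=cv2.INTER_CUBIC))
c=load('t7')[1][145:280,210:430]; cv2.imwrite('pics/t7c.png',cv2.resize(c[:,:,::-1],None,fx=3.6,fy=3.6,interpolation=cv2.INTER_CUBIC))
E
```

```text
(no output)
```

View pics/w7.png

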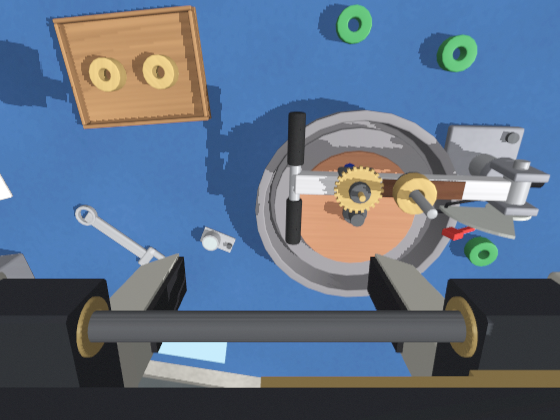

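View pics/s7c.png

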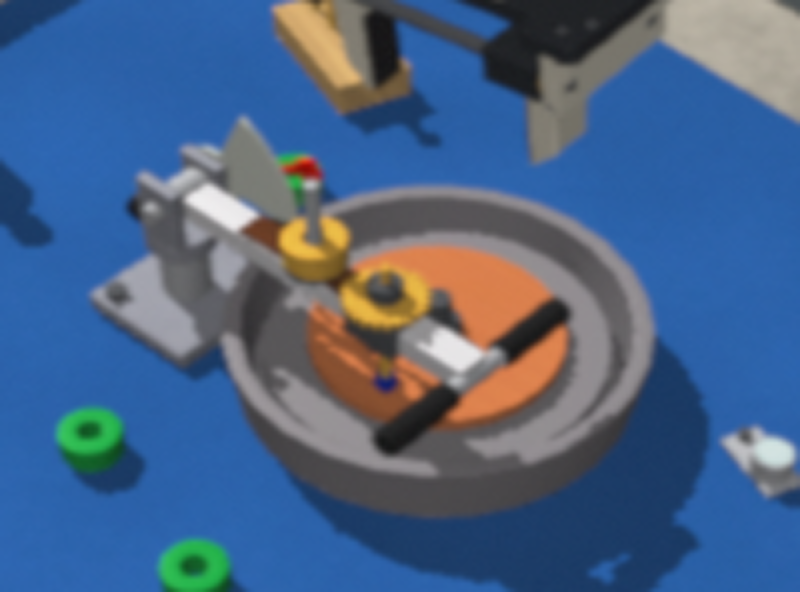

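View pics/t7c.png

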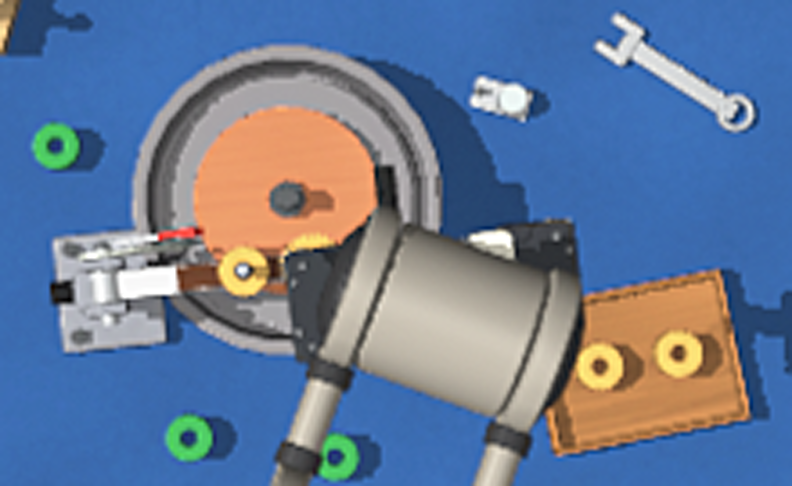

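Both brass weights lie flat, side by side, in the tray: (105,73) and (158,71) in the wrist view. One weight is still on the post. Next I'll triangulate the red marker's angle from several views.

```bash
python3 - <<'E'
from h import *; from m0 import pts
tiles=[]
for n,(u,v) in dict(w1=(328,68),w2=(338,165),w4=(336,100),w7=(457,232),s7=(276,195),t7=(264,210)).items():
    k,im,d,W=pts(n); H,S,V=cv2.split(cv2.cvtColor(im,cv2.COLOR_RGB2HSV))
    m=((H<8)|(H>172))&(S>140)&(V>70); z=np.zeros_like(m); z[max(0,v-35):v+35,u-30:u+30]=1; m&=z
    ys,xs=np.where(m); print(n,m.sum(),xs.min(),xs.max(),ys.min(),ys.max(),np.round(np.median(W[m],0),1))
    c=im[max(0,v-35):v+35,u-35:u+35]; t=cv2.resize(c[:,:,::-1],(260,260),interpolation=cv2.INTER_NEAREST); tiles.append(t)
cv2.imwrite('pics/mk.png',np.vstack([np.hstack(tiles[:3]),np.hstack(tiles[3:])]))
E
```

```text
w1 322 323 332 40 85 [538.   83.6 151.2]
w2 518 331 344 135 191 [537.8  85.4 150.5]
w4 552 328 342 65 125 [538.4  85.8 151.8]
w7 242 442 473 227 239 [537.2  79.6 150.1]
s7 25 271 279 193 197 [536.   77.6 152.1]
t7 24 254 266 208 211 [540.   88.5 139.7]
```

View pics/mk.png

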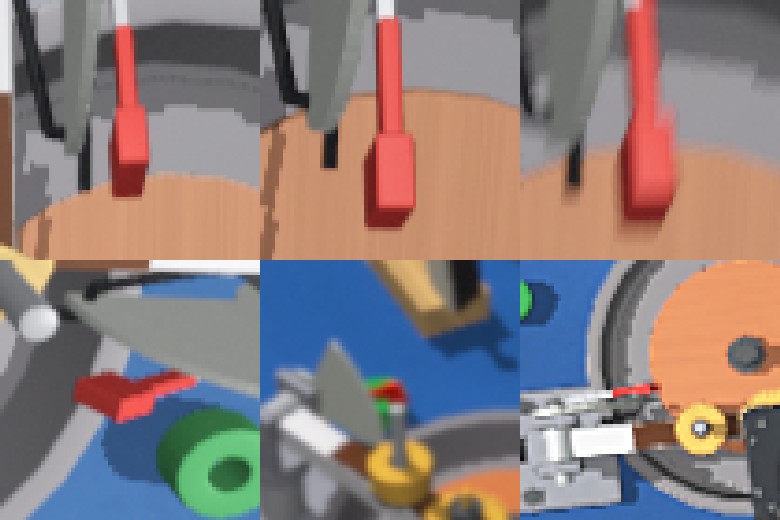

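```bash
python3 - <<'E'
from h import *; from m0 import pts
hg=np.array([495.3,149.9,105]); ps=.128; yd=np.array([np.sin(ps),-np.cos(ps)]); xd=np.array([np.cos(ps),np.sin(ps)])
for n,(u,v) in dict(w1=(328,68),w2=(338,165),w7=(457,232),s7=(276,195)).items():
    k,im,d,W=pts(n); H,S,V=cv2.split(cv2.cvtColor(im,cv2.COLOR_RGB2HSV))
    m=((H<8)|(H>172))&(S>140)&(V>70); z=np.zeros_like(m); z[max(0,v-35):v+35,u-30:u+30]=1; m&=z
    m=cv2.erode(m.astype(np.uint8),np.ones((2,2)))>0 if n!='s7' else m
    P=W[m]-hg; o=P[:,:2]@yd; x=P[:,:2]@xd; zz=P[:,2]; r=np.hypot(o,zz); a=np.arctan2(zz,o)
    print(n)
    for lo in range(50,105,5):
        s=(r>=lo)&(r<lo+5)&(abs(x-35)<12)
        if s.sum()>2: print('  r',lo,s.sum(),'ang med',np.round(np.percentile(a[s],[10,50,90]),3),'x',np.round(np.median(x[s]),1))
E
```

```text
w1
  r 55 6 ang med [0.55  0.563 0.57 ] x 36.0
  r 60 23 ang med [0.545 0.567 0.573] x 35.1
  r 65 23 ang med [0.544 0.551 0.568] x 34.8
  r 70 19 ang med [0.55  0.554 0.566] x 35.2
  r 75 8 ang med [0.547 0.555 0.6  ] x 35.5
  r 80 30 ang med [0.601 0.606 0.617] x 34.7
  r 85 46 ang med [0.593 0.604 0.613] x 34.4
  r 90 111 ang med [0.472 0.562 0.603] x 34.5
w2
  r 55 13 ang med [0.548 0.566 0.577] x 35.3
  r 60 35 ang med [0.546 0.561 0.574] x 35.1
  r 65 35 ang med [0.552 0.559 0.57 ] x 35.5
  r 70 42 ang med [0.537 0.556 0.565] x 35.1
  r 75 27 ang med [0.544 0.554 0.582] x 34.8
  r 80 70 ang med [0.596 0.608 0.617] x 34.6
  r 85 94 ang med [0.572 0.602 0.612] x 34.2
  r 90 122 ang med [0.484 0.584 0.606] x 34.2
w7
  r 60 7 ang med [0.548 0.551 0.553] x 35.2
  r 65 11 ang med [0.54  0.547 0.554] x 34.0
  r 70 12 ang med [0.536 0.548 0.558] x 33.9
  r 80 23 ang med [0.568 0.598 0.606] x 32.8
  r 85 39 ang med [0.504 0.586 0.601] x 31.5
  r 90 89 ang med [0.479 0.544 0.592] x 33.5
  r 95 3 ang med [0.479 0.495 0.529] x 34.2
s7
  r 85 9 ang med [0.5   0.548 0.603] x 31.8
  r 90 11 ang med [0.515 0.576 0.614] x 32.2
```

```bash
python3 go.py 587.7 -73.8 220 -3.013 5
```

```text
now [498. -92. 350.] [-3.0809  0.0867 -2.9937] F [-0.4 -0.4  0.9] w 92.1 t 20.3 toolz [ 0.094 -0.047 -0.994]
[-16.0, 2.6, 27.4, 0.2]
[-15.9, 2.7, 27.4, 0.2]
[-15.9, 2.7, 27.4, 0.2]
[-15.9, 2.8, 27.4, 0.2]
[-15.9, 2.9, 27.4, 0.2]
```

```bash
python3 -m jog '[0,-16,3,27,0.2,0,-16,3,27,0.2,0,-16,3,27,0.2,0,-16,3,27,0.2]';python3 go.py 587.7 -73.8 190 -3.013 2
```

```text
time: 20.7
tool_pos: [572.5, -76.6, 246.1]
tcp_rot: [-3.08, 0.092, -3.01]
contact_force: [0.7, -0.5, -0.4]
grip_width: 91.5
now [572.5 -76.6 246.1] [-3.0797  0.0915 -3.0098] F [ 0.7 -0.5 -0.4] w 91.5 t 20.7 toolz [ 0.099 -0.049 -0.994]
[-5.1, 2.2, 28.6, 0.1]
[-5.1, 2.2, 28.6, 0.1]
```

```bash
python3 -m jog '[0,-5,2,28,0.1,0,-5,2,28,0.1]';python3 go.py 587.7 -73.8 150 -3.013 2; python3 - <<'E'
from h import *
shot('wrist','w8')
E
```

```text
time: 20.9
tool_pos: [588.9, -73.5, 187.1]
tcp_rot: [-3.081, 0.09, -3.013]
contact_force: [0.2, 0.8, 0.2]
grip_width: 91.5
now [588.9 -73.5 187.1] [-3.0809  0.0901 -3.013 ] F [0.2 0.8 0.2] w 91.5 t 20.9 toolz [ 0.097 -0.049 -0.994]
[2.3, 1.0, 18.4, 0.0]
[2.3, 1.0, 18.4, 0.0]
```

View pics/w8.png

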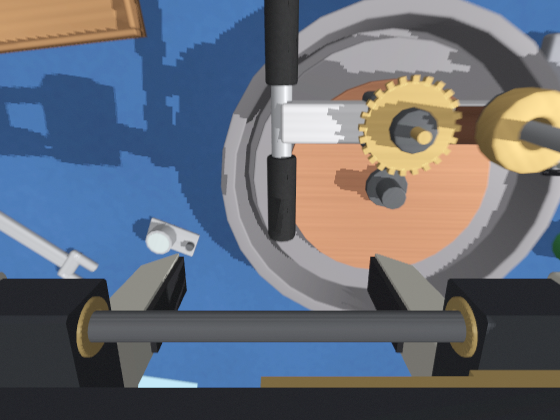

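The +x sleeve, (282,155–240), is centred between the fingers. I'll descend onto it.

```bash
python3 -m jog '[0,2,1,18,0,0,2,1,18,0]';python3 go.py 587.7 -73.8 117 -3.013 2
```

```text
time: 21.15
tool_pos: [586.7, -72.9, 144.1]
tcp_rot: [-3.085, 0.081, -3.013]
contact_force: [0.8, -0.3, 0.7]
grip_width: 91.5
now [586.7 -72.9 144.1] [-3.0846  0.0814 -3.013 ] F [ 0.8 -0.3  0.7] w 91.5 t 21.15 toolz [ 0.088 -0.046 -0.995]
[0.6, 0.3, 13.5, -0.0]
[0.6, 0.3, 13.5, -0.0]
```

```bash
python3 -m jog '[0,1,0,14,0,0,1,0,14,0]';python3 go.py 587.7 -73.8 117 -3.013 1;python3 - <<'E'
from h import *
k,im,d=shot('side','s9')
c=im[100:300,200:400]; cv2.imwrite('pics/s9c.png',cv2.resize(c[:,:,::-1],None,fx=3,fy=3,interpolation=cv2.INTER_CUBIC))
E
```

```text
time: 21.35
tool_pos: [586.3, -74.3, 114.3]
tcp_rot: [-3.086, 0.079, -3.013]
contact_force: [0.5, -0.1, -0.0]
grip_width: 91.8
now [586.3 -74.3 114.3] [-3.0856  0.0785 -3.013 ] F [ 0.5 -0.1 -0. ] w 91.8 t 21.35 toolz [ 0.085 -0.045 -0.995]
[-1.6, 0.2, -2.6, -0.0]
```

View pics/s9c.png

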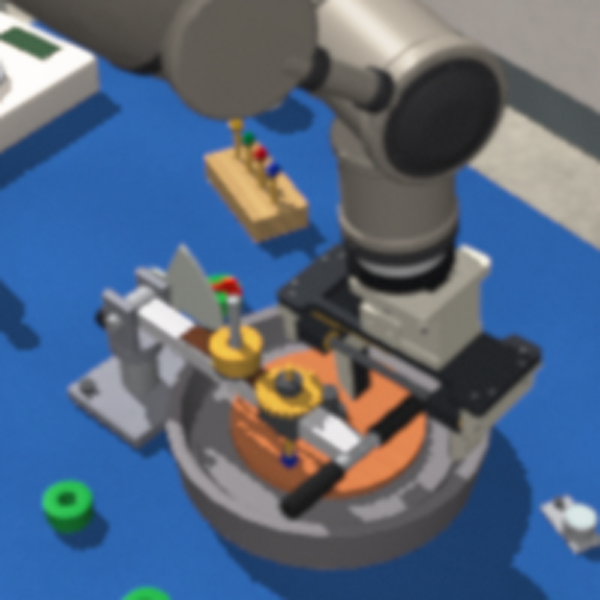

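```bash
python3 -m jog '[1,-1.5,0,-3,0,1,0,0,0,0,1,0,0,0,0,1,0,0,0,0,1,0,0,0,0]';python3 -m jog '[1,0,0,0,0,1,0,0,0,0,1,0,0,0,0,1,0,0,0,0,1,0,0,0,0]';python3 -m jog '[1,0,0,0,0,1,0,0,0,0,1,0,0,0,0]';python3 go.py 587.7 -73.8 117 -3.013 1
```

```text
time: 21.9
tool_pos: [587.1, -74.1, 117.7]
tcp_rot: [-3.086, 0.076, -3.013]
contact_force: [0.5, 0.7, -0.7]
grip_width: 56.3
time: 22.4
tool_pos: [587.5, -74.9, 118.6]
tcp_rot: [-3.084, 0.078, -3.013]
contact_force: [-0.5, 1.6, -0.9]
grip_width: 17.2
time: 22.7
tool_pos: [587.5, -74.9, 118.6]
tcp_rot: [-3.085, 0.078, -3.013]
contact_force: [-0.2, -0.2, -0.2]
grip_width: 16.8
now [587.5 -74.9 118.6] [-3.0847  0.0776 -3.0131] F [-0.2 -0.2 -0.2] w 16.8 t 22.7 toolz [ 0.084 -0.046 -0.995]
[-0.2, 1.1, 1.6, -0.0]
```

```bash
cat > arc.py <<'E'
# python3 arc.py theta n : rows (tool axes) along the arc to arm angle theta
import sys; from h import *
from scipy.spatial.transform import Rotation as Ro
o=get_obs(); p=np.array(o['tool_pos']); R=Ro.from_euler('xyz',o['tcp_rot']); tz=R.apply([0,0,1])
B0=np.array([587.5,-74.9,118.6])+13.6*np.array([.084,-.046,-.995]); yd=np.array([-np.sin(.128),np.cos(.128),0])
B=p+13.6*tz; D=B-B0; inw=D@yd; th=np.arctan2(D[2],235-inw); rad=np.hypot(D[2],235-inw)
print('theta',round(th,4),'rad',round(rad,1),'B-B0',np.round(D,1),'F',np.round(o['contact_force'],1),'tz',np.round(tz,3),'yaw',round(o['tcp_rot'][2],3),'w',round(float(o['grip_width']),1),'t',round(float(o['time']),2))
T=float(sys.argv[1]); n=int(sys.argv[2]); q=B
for i in range(1,n+1):
    t=th+(T-th)*i/n; tgt=B0+np.array([0,0,235*np.sin(t)])+yd*235*(1-np.cos(t))
    print(np.round(R.inv().apply(tgt-q),1).tolist()); q=tgt
E
python3 arc.py .18 5
```

```text
theta 0.0001 rad 235.0 B-B0 [-0.  0.  0.] F [-0.2 -0.2 -0.2] tz [ 0.084 -0.046 -0.995] yaw -3.013 w 16.8 t 22.7
[-0.7, -0.4, -8.4]
[-0.7, -0.0, -8.4]
[-0.7, 0.3, -8.4]
[-0.7, 0.6, -8.4]
[-0.6, 0.9, -8.4]
```

```bash
python3 -m jog '[1,-0.7,-0.4,-8.4,0,1,-0.7,0,-8.4,0,1,-0.7,0.3,-8.4,0]';python3 arc.py .27 5
```

```text
time: 23.0
tool_pos: [587.3, -73.6, 143.2]
tcp_rot: [-3.085, 0.076, -3.013]
contact_force: [2.9, -1.7, -7.2]
grip_width: 17.0
theta 0.1049 rad 235.0 B-B0 [-0.2  1.3 24.6] F [ 2.9 -1.7 -7.2] tz [ 0.082 -0.046 -0.996] yaw -3.013 w 17.0 t 23.0
[-0.6, 0.5, -7.7]
[-0.6, 0.8, -7.7]
[-0.6, 1.0, -7.7]
[-0.6, 1.3, -7.6]
[-0.6, 1.5, -7.6]
```

```bash
python3 -m jog '[1,-0.6,0.5,-7.7,0,1,-0.6,0.8,-7.7,0,1,-0.6,1.0,-7.7,0,1,-0.6,1.3,-7.6,0,1,-0.6,1.5,-7.6,0]';python3 arc.py .40 5;python3 - <<'E'
from h import *
k,im,d=shot('side','s10')
c=im[100:300,200:400]; cv2.imwrite('pics/s10c.png',cv2.resize(c[:,:,::-1],None,fx=3,fy=3,interpolation=cv2.INTER_CUBIC))
E
```

```text
time: 23.5
tool_pos: [586.3, -65.9, 185.0]
tcp_rot: [-3.085, 0.076, -3.013]
contact_force: [3.2, -1.1, -6.6]
grip_width: 16.9
theta 0.2859 rad 235.5 B-B0 [-1.2  9.  66.4] F [ 3.2 -1.1 -6.6] tz [ 0.082 -0.047 -0.996] yaw -3.013 w 16.9 t 23.5
[-0.5, 1.7, -5.1]
[-0.4, 1.4, -5.2]
[-0.4, 1.5, -5.1]
[-0.4, 1.6, -5.1]
[-0.4, 1.7, -5.1]
```

View pics/s10c.png

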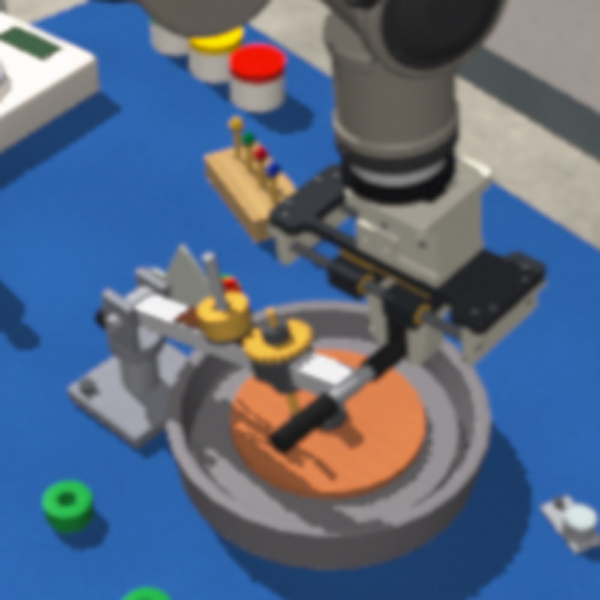

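```bash
python3 -m jog '[1,-0.5,1.5,-5,0,1,-0.5,1.5,-5,0,1,-0.4,1.6,-5,0,1,-0.4,1.7,-5,0]';python3 arc.py .50 3
```

```text
time: 23.95
tool_pos: [585.4, -58.6, 207.4]
tcp_rot: [-3.083, 0.076, -3.013]
contact_force: [1.8, -2.9, -4.3]
grip_width: 17.3
theta 0.3857 rad 235.9 B-B0 [-2.1 16.3 88.8] F [ 1.8 -2.9 -4.3] tz [ 0.082 -0.049 -0.995] yaw -3.013 w 17.3 t 23.95
[-0.7, 3.9, -8.1]
[-0.6, 3.4, -8.3]
[-0.6, 3.7, -8.1]
```

```bash
python3 -m jog '[1,-0.5,2.6,-5.4,0,1,-0.5,2.3,-5.4,0,1,-0.4,2.3,-5.4,0,1,-0.3,1.3,-3,0]';python3 arc.py .50 2;python3 - <<'E'
from h import *
shot('wrist','w11'); k,im,d=shot('side','s11')
c=im[150:250,230:330]; cv2.imwrite('pics/s11c.png',cv2.resize(c[:,:,::-1],None,fx=6,fy=6,interpolation=cv2.INTER_CUBIC))
E
```

```text
time: 24.35
tool_pos: [584.2, -49.6, 228.3]
tcp_rot: [-3.08, 0.075, -3.013]
contact_force: [1.3, -3.4, -4.6]
grip_width: 17.6
theta 0.4825 rad 236.5 B-B0 [ -3.3  25.3 109.7] F [ 1.3 -3.4 -4.6] tz [ 0.082 -0.051 -0.995] yaw -3.013 w 17.6 t 24.35
[-0.1, 2.2, -1.2]
[-0.1, 0.9, -1.9]
```

View pics/w11.png

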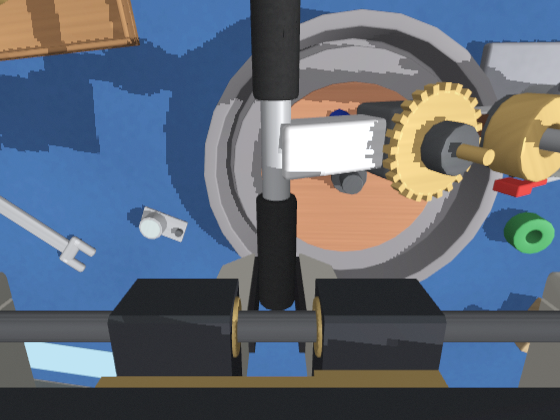

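View pics/s11c.png

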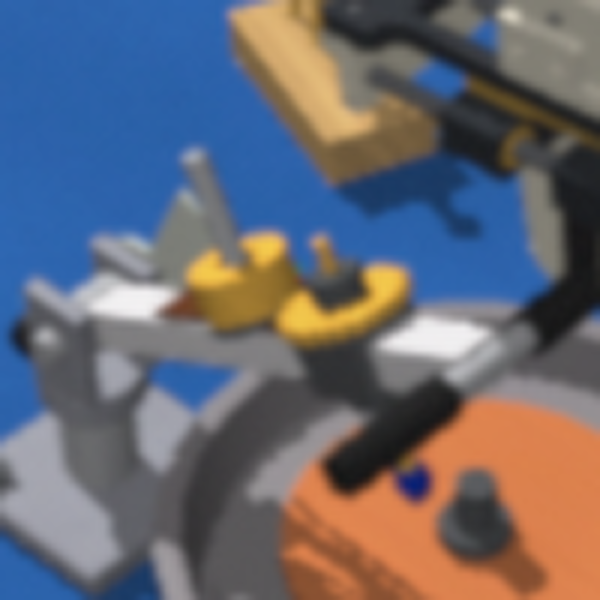

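```bash
cat > ang.py <<'E'
import sys; from h import *; from m0 import pts
hg=np.array([495.3,149.9,105]); ps=.128; yd=np.array([np.sin(ps),-np.cos(ps)]); xd=np.array([np.cos(ps),np.sin(ps)])
def hf(n):
    k,im,d,W=pts(n); P=W-hg; o=P[...,:2]@yd; x=P[...,:2]@xd; return im,d,o,x,P[...,2]
for n in sys.argv[1:]:
    im,d,o,x,z=hf(n); H,S,V=cv2.split(cv2.cvtColor(im,cv2.COLOR_RGB2HSV))
    # arm top surface: white/light, low saturation, narrow x; exclude the bowl etc by z
    m=(d>0)&(S<45)&(V>190)&(abs(x)<9)&(o>15)&(o<232)&(z>-5)
    r=np.hypot(o,z); a=np.arctan2(z,o)
    s1=m&(r>190); s0=m&(r<75)
    for t,s in (('outer',s1),('inner',s0)):
        if s.sum()>5:
            th=a[s]-np.arcsin(np.clip(10/r[s],-1,1)); print(n,t,s.sum(),np.round(np.percentile(th,[20,50,80]),4))
    b=(d>0)&(V<70)&(abs(abs(x)-47)<24)&(abs(r-235)<14)&(z>-3)
    if b.sum()>20:
        # circle fit: sleeve axis centre; use crest: max z over narrow band
        for sg in (-1,1):
            c=b&(x*sg>0)
            if c.sum()>20:
                A=np.c_[2*o[c],2*z[c],np.ones(c.sum())]
                # known radius 9: least squares
                from scipy.optimize import least_squares
                f=lambda q:np.hypot(o[c]-q[0],z[c]-q[1])-9
                q=least_squares(f,[np.median(o[c]),np.median(z[c])-5],loss='soft_l1').x
                print(n,'sleeve',sg,c.sum(),np.round(q,1),'rad',round(np.hypot(*q),1),'th',round(np.arctan2(q[1],q[0]),4))
E
python3 ang.py w1 w2 w7 s7 w11 s11
```

```text
w1 outer 405 [-0.0058 -0.0031 -0.0005]
w1 inner 1092 [-0.0457 -0.0215 -0.0027]
w1 sleeve -1 670 [235.7  -0.9] rad 235.7 th -0.0036
w1 sleeve 1 671 [235.7  -0.9] rad 235.7 th -0.004
w2 inner 1533 [-0.0405 -0.0193 -0.0024]
w2 sleeve -1 6705 [ 90.3 216.5] rad 234.5 th 1.1757
w2 sleeve 1 5129 [ 72.8 215.9] rad 227.9 th 1.2455
w7 outer 398 [-0.0072 -0.0041 -0.0014]
w7 inner 682 [-0.0518 -0.0277 -0.0098]
w7 sleeve -1 772 [236.3  -1.1] rad 236.3 th -0.0045
w7 sleeve 1 561 [236.2  -1.2] rad 236.2 th -0.0053
s7 outer 76 [-0.005   0.      0.0048]
s7 inner 85 [-0.0205  0.013   0.0433]
s7 sleeve -1 137 [234.6  -0. ] rad 234.6 th -0.0001
s7 sleeve 1 104 [235.1  -0.5] rad 235.1 th -0.002
w11 outer 3952 [0.4593 0.4619 0.4641]
w11 sleeve -1 4324 [210.9 105. ] rad 235.6 th 0.4619
w11 sleeve 1 6372 [204.7 121.7] rad 238.1 th 0.5365
s11 outer 103 [0.4685 0.4735 1.0917]
s11 inner 33 [0.4649 0.4738 0.4933]
s11 sleeve -1 151 [209.1 106.3] rad 234.6 th 0.4703
s11 sleeve 1 367 [141.4 189.8] rad 236.7 th 0.9305
```

```bash
python3 - <<'E'
from h import *; from m0 import pts
import sys
hg=np.array([495.3,149.9,104.0]); ps=.128; yd=np.array([np.sin(ps),-np.cos(ps)]); xd=np.array([np.cos(ps),np.sin(ps)])
allp=[]
for n,(u,v) in dict(w1=(328,68),w2=(338,165),w7=(457,232)).items():
    k,im,d,W=pts(n); H,S,V=cv2.split(cv2.cvtColor(im,cv2.COLOR_RGB2HSV))
    m=((H<8)|(H>172))&(S>120)&(V>60); z=np.zeros_like(m); z[max(0,v-35):v+35,u-30:u+30]=1; m&=z
    P=W[m]-hg; o=P[:,:2]@yd; x=P[:,:2]@xd; zz=P[:,2]; s=abs(x-35)<8
    for c0 in (.53,.55,.57):
        e=np.array([np.cos(c0),np.sin(c0)]); nn=np.array([-e[1],e[0]]); Q=np.c_[o,zz][s]
        L=Q@e; h=Q@nn
        st=(L>56)&(L<76)&(h>0); tp=(L>81)&(L<90)&(h>3); fr=(L>88)&(abs(h)<3.5)
        o_=[n,c0]
        o_.append(('stem slope',round(np.polyfit(L[st],h[st],1)[0],3),'h',round(np.median(h[st]),2)))
        o_.append(('top h',round(np.median(h[tp]),2),'slope',round(np.polyfit(L[tp],h[tp],1)[0],3)))
        f=L>88; o_.append(('front L',round(np.median(L[fr]),2),'h range',np.round(np.percentile(h[f],[0.5,2,98,99.5]),2), 'slope', round(-np.polyfit(h[fr],L[fr],1)[0],3)))
        print(*o_)
E
```

```text
w1 0.53 ('stem slope', np.float64(-0.013), 'h', np.float64(2.62)) ('top h', np.float64(7.25), 'slope', np.float64(-0.074)) ('front L', np.float64(93.63), 'h range', array([-6.99, -6.24,  8.31,  8.51]), 'slope', np.float64(-0.19))
w1 0.55 ('stem slope', np.float64(-0.03), 'h', np.float64(1.34)) ('top h', np.float64(5.54), 'slope', np.float64(-0.091)) ('front L', np.float64(93.71), 'h range', array([-8.85, -8.12,  6.45,  6.68]), 'slope', np.float64(-0.15))
w1 0.57 ('stem slope', np.float64(-0.015), 'h', np.float64(0.63)) ('top h', np.float64(3.92), 'slope', np.float64(-0.054)) ('front L', np.float64(93.45), 'h range', array([-10.71,  -9.99,   4.58,   4.87]), 'slope', np.float64(0.418))
w2 0.53 ('stem slope', np.float64(-0.003), 'h', np.float64(2.71)) ('top h', np.float64(7.27), 'slope', np.float64(-0.033)) ('front L', np.float64(93.62), 'h range', array([-6.53, -5.66,  8.26,  8.66]), 'slope', np.float64(-0.157))
w2 0.55 ('stem slope', np.float64(-0.014), 'h', np.float64(1.4)) ('top h', np.float64(5.61), 'slope', np.float64(-0.027)) ('front L', np.float64(93.58), 'h range', array([-8.4 
[... 279 characters left out ...]
.178))
w7 0.53 ('stem slope', np.float64(-0.015), 'h', np.float64(2.07)) ('top h', np.float64(6.44), 'slope', np.float64(-0.006)) ('front L', np.float64(93.69), 'h range', array([-7.4 , -6.73,  7.21,  7.33]), 'slope', np.float64(-0.021))
w7 0.55 ('stem slope', np.float64(-0.007), 'h', np.float64(0.88)) ('top h', np.float64(4.9), 'slope', np.float64(0.033)) ('front L', np.float64(93.69), 'h range', array([-9.26, -8.61,  5.41,  5.54]), 'slope', np.float64(-0.003))
w7 0.57 ('stem slope', np.float64(-0.004), 'h', np.float64(0.23)) ('top h', np.float64(3.56), 'slope', np.float64(-0.029)) ('front L', np.float64(93.25), 'h range', array([-11.12, -10.49,   3.62,   3.74]), 'slope', np.float64(0.165))
```

```bash
python3 arc.py .53 3
```

```text
theta 0.482 rad 236.5 B-B0 [ -3.3  25.2 109.6] F [ 1.  -3.5 -4.2] tz [ 0.083 -0.051 -0.995] yaw -3.013 w 16.8 t 24.45
[-0.3, 2.9, -2.8]
[-0.2, 1.6, -3.4]
[-0.2, 1.7, -3.4]
```

```bash
python3 -m jog '[1,-0.3,2.3,-2.6,0,1,-0.2,1.6,-3,0,1,-0.2,1.6,-2.5,0]';python3 arc.py .54 1;python3 - <<'E'
from h import *
shot('wrist','w12'); shot('side','s12'); shot('top','t12')
c=load('t12')[1][185:245,210:310]; cv2.imwrite('pics/t12c.png',cv2.resize(c[:,:,::-1],None,fx=8,fy=8,interpolation=cv2.INTER_CUBIC))
E
python3 ang.py w12 s12
```

```text
time: 24.75
tool_pos: [583.7, -45.5, 236.2]
tcp_rot: [-3.077, 0.075, -3.013]
contact_force: [1.2, -5.2, -3.1]
grip_width: 17.1
theta 0.52 rad 236.7 B-B0 [ -3.8  29.3 117.6] F [ 1.2 -5.2 -3.1] tz [ 0.083 -0.055 -0.995] yaw -3.013 w 17.1 t 24.75
[-0.3, 3.7, -3.4]
w12 outer 3946 [0.4955 0.4982 0.5005]
w12 sleeve -1 4312 [206.9 112.6] rad 235.5 th 0.4984
w12 sleeve 1 5375 [205.4 113.5] rad 234.7 th 0.505
s12 outer 115 [0.5056 1.0908 1.1069]
s12 inner 26 [0.5012 0.5141 0.5367]
s12 sleeve -1 159 [205.3 113.9] rad 234.8 th 0.5063
s12 sleeve 1 336 [135.5 196.1] rad 238.4 th 0.9662
```

View pics/t12c.png

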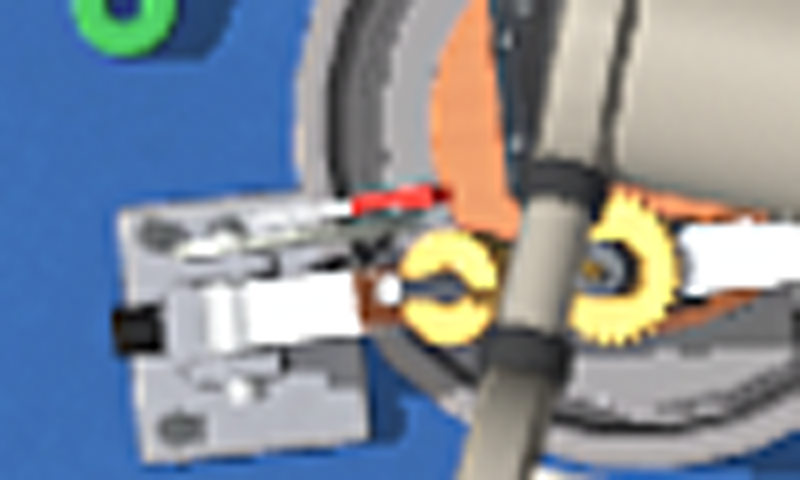

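View pics/w12.png

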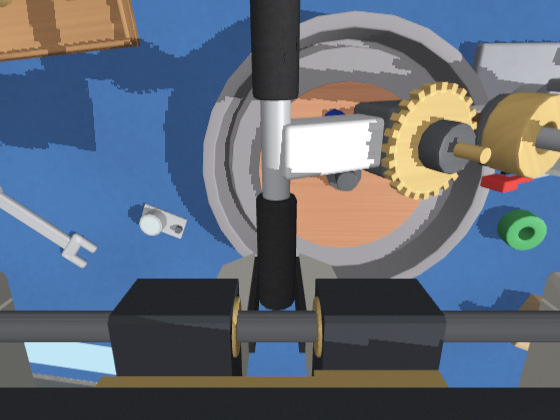

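```bash
python3 - <<'E'
from h import *; from m0 import pts
hg=np.array([495.3,149.9,105.0]); ps=.128; yd=np.array([np.sin(ps),-np.cos(ps)]); xd=np.array([np.cos(ps),np.sin(ps)])
for n in ('w1','w2','w4','w7'):
    k,im,d,W=pts(n); P=W-hg; o=P[...,:2]@yd; x=P[...,:2]@xd; z=P[...,2]
    V=im.max(2)
    m=(d>0)&(V<75)&(abs(x-25)<10)&(o>50)&(o<90)&(abs(z)<12)
    if m.sum()>5: print(n,'pointer',m.sum(),'x',np.round(np.percentile(x[m],[5,50,95]),1),'o',np.round(np.percentile(o[m],[5,95]),1),'z',np.round(np.percentile(z[m],[5,50,95]),2))
    # scale plate edge points: radius check
    S=cv2.cvtColor(im,cv2.COLOR_RGB2HSV)[...,1]
    q=(d>0)&(S<60)&(x>22)&(x<36)&(z>15)&(o>5)&(np.hypot(o,z)<80)
    if q.sum()>30: print('   plate rmax',np.round(np.percentile(np.hypot(o,z)[q],[90,97,99.5]),1),q.sum())
    # weights: disc tops
    H=cv2.cvtColor(im,cv2.COLOR_RGB2HSV)[...,0]
    y=(d>0)&(H>15)&(H<32)&(S>100)&(abs(x)<22)&(abs(o-112)<22)&(z>25)
    print('   weight top z',round(float(np.median(z[y])),2))
E
```

```text
w1 pointer 130 x [16.  19.6 29.8] o [50.9 79.2] z [-1.02  0.59  2.09]
   plate rmax [72.5 72.9 73.5] 673
   weight top z 73.12
w2 pointer 153 x [16.4 19.7 30.3] o [51.7 79.8] z [-0.4   0.79  1.93]
   plate rmax [72.1 72.5 72.9] 1222
   weight top z 72.82
w4 pointer 90 x [17.2 19.6 30.8] o [51.2 76.8] z [-0.76  0.73  1.64]
   plate rmax [72.3 72.7 73.5] 1643
   weight top z 53.66
w7 pointer 69 x [16.  19.4 29.7] o [52.  75.9] z [-1.49  0.43  1.74]
   plate rmax [72.4 73.1 73.8] 1028
   weight top z 32.84
```

```bash
python3 -m jog '[1,-0.2,1.8,-3.2,0,1,-0.2,1.5,-2.5,0,1,0,0.5,-1,0]';python3 arc.py .55 1;python3 - <<'E'
from h import *
shot('wrist','w13'); shot('side','s13')
E
python3 ang.py w13 s13
```

```text
time: 25.2
tool_pos: [583.2, -42.0, 242.6]
tcp_rot: [-3.075, 0.076, -3.013]
contact_force: [1.5, -3.6, -3.3]
grip_width: 17.4
theta 0.5506 rad 237.0 B-B0 [ -4.3  32.7 124. ] F [ 1.5 -3.6 -3.3] tz [ 0.083 -0.056 -0.995] yaw -3.013 w 17.4 t 25.2
[-0.0, 1.7, 1.0]
w13 outer 3805 [0.5255 0.528  0.5303]
w13 sleeve -1 4320 [203.4 118.7] rad 235.5 th 0.5282
w13 sleeve 1 4885 [202.6 119.2] rad 235.1 th 0.5316
s13 outer 113 [0.5341 1.0999 1.1173]
s13 inner 23 [0.5303 0.5409 0.5571]
s13 sleeve -1 161 [202.  119.7] rad 234.8 th 0.535
s13 sleeve 1 279 [135.  198.7] rad 240.2 th 0.9742
```

```bash
python3 - <<'E'
from h import *; from m0 import pts
shot('side','s14'); k,im,d=shot('top','t14'); shot('wrist','w14')
c=im[175:285,210:430]; cv2.imwrite('pics/t14c.png',cv2.resize(c[:,:,::-1],None,fx=3.6,fy=3.6,interpolation=cv2.INTER_CUBIC))
c=load('s14')[1][150:250,230:330]; cv2.imwrite('pics/s14c.png',cv2.resize(c[:,:,::-1],None,fx=5.5,fy=5.5,interpolation=cv2.INTER_CUBIC))
for n in ('t0' ,):pass
for n in ('top0','t12','t14'):
    k,im,d,W=pts(n); H,S,V=cv2.split(cv2.cvtColor(im,cv2.COLOR_RGB2HSV))
    m=((H<8)|(H>172))&(S>140)&(V>70); z=np.zeros_like(m); z[200:222,245:280]=1; m&=z
    ys,xs=np.where(m); print(n,m.sum(),xs.mean().round(2),ys.mean().round(2),xs.min(),xs.max())
o=get_obs(); print(o['time'],o['tool_pos'],o['contact_force'],o['grip_width'])
E
python3 ang.py w14 s14
```

```text
top0 24 260.04 209.33 254 266
t12 24 260.04 209.33 254 266
t14 24 260.04 209.33 254 266
25.45 [583.23483666 -42.07950563 242.4379691 ] [ 2.3058697  -3.90928115 -2.73704473] 17.16647645315126
w14 outer 3807 [0.5248 0.5274 0.5296]
w14 sleeve -1 4333 [203.5 118.6] rad 235.5 th 0.5276
w14 sleeve 1 4911 [202.7 119.1] rad 235.0 th 0.5312
s14 outer 114 [0.5334 1.1014 1.1158]
s14 inner 25 [0.5328 0.539  0.5654]
s14 sleeve -1 161 [202.1 119.7] rad 234.9 th 0.5349
s14 sleeve 1 278 [134.7 198.4] rad 239.8 th 0.9743
```

View pics/t14c.png

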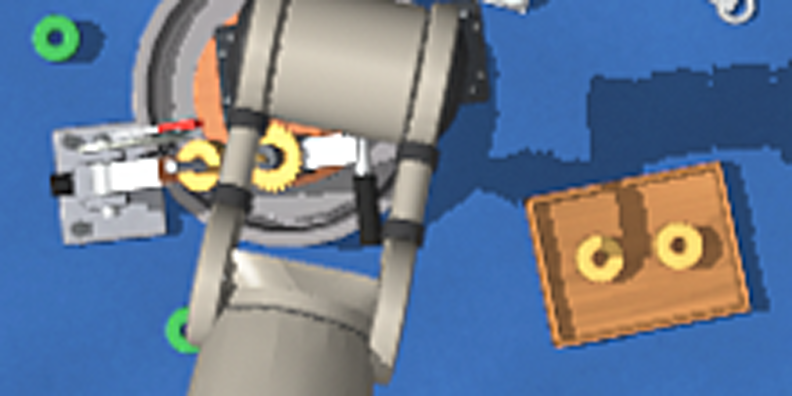

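View pics/w14.png

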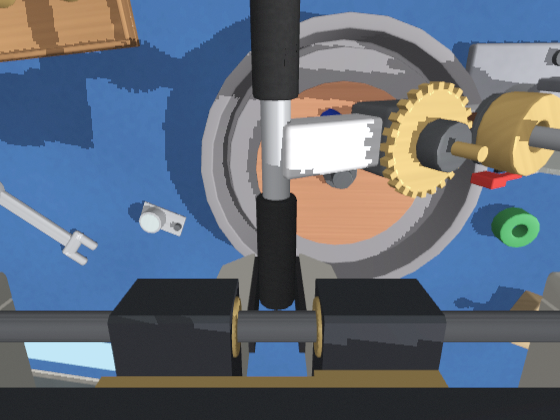

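View pics/s14c.png

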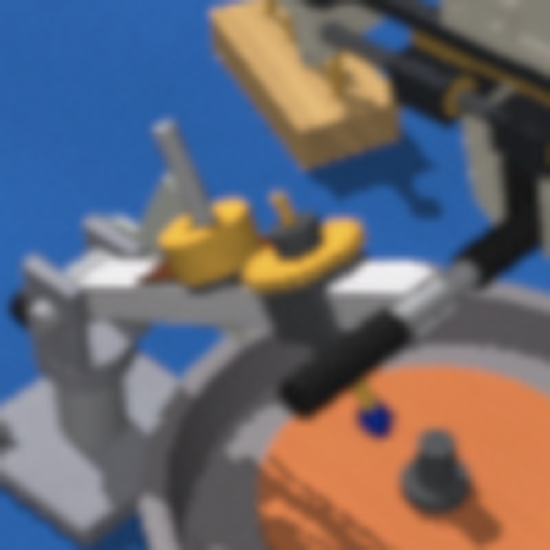

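The arm holds steady at 0.531–0.535 rad, against about 0.534 for the marker, which hasn't moved by a pixel since the start. The tray holds two weights and the post one. I'm handing in while still gripping.

```bash
python3 -c "
from plant import close_job,get_obs
print(close_job()); print(get_obs()['tool_pos'])"
```

```text
the job is handed in; nothing more can be done
None
the job is handed in; nothing more can be done
```

The two upper weights are in the tray, and the arm is raised to the red marker. I handed the job in at about 25.5 s, still holding the handle.

- **Weights:** I took weights c and b off the post one at a time and released each on the tray floor. The last top view shows both flat, side by side, well inside the walls. One weight is still on the post.
- **Arm angle:** I gripped the right-hand (+x) sleeve and raised the arm along its arc. Camera depth put it at 0.531–0.535 rad, against a marker angle of 0.534 ± 0.008 rad measured in three wrist views.
- **Marker:** It sits on exactly the same top-view pixels as at the start, so it was not shifted.

**Checks that disagreed:**
- **Gripper-based angle:** The gripper position alone implies 0.55 rad, because the bar rolled slightly in the pads, so I used the camera value.
- **Pointer not seen directly:** The pointer itself was hidden at the end, so its match to the marker rests on these angles.
- **Tool tilt:** The tool had picked up a tilt of about 6° from the relative moves.

**Contact:** The highest wrist force I read was about 27 N, when setting weight b down. I saw no contact with the lap, and the moves stayed clear of the other things on the bench. I did not re-measure those at the end.

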